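# Scoop a gravel sample into its case and snap the lid shut

## Robot

A 6-joint arm with a two-finger parallel gripper is mounted at the origin on the work surface. World frame = base frame: x ahead of the robot, y to its left, z up, the work surface at z = 0. Lengths are in mm, angles in degrees, forces in N, time in s.
With the tool pointing down it reaches from about 400 to 825 mm from the base axis. Payload 7 kg.
Tool frame: the origin (TCP) lies on the centre line of the jaws, within the pads' length; the fingertips stand 14 mm ahead of it and the grasp point (between the pads) lies 5 mm behind it (env.tip_extent is the distance from the TCP to the fingertips, in mm); z points along the fingers, y is the direction in which the jaws open and shut (so a half turn about z gives the same grasp; the last joint's range is limited). The gripper opens to 85 mm and grips with 20 to 120 N. Pads are 22 mm wide; open, the fingers measure 114 mm over their backs; the gripper's body (76 mm by 85 mm) begins 54 mm behind the grasp point. The pads swing forward as they close: fully open they stand 13 mm farther back than shut.
Start: joints at [-58.952, 20.546, 0.682, 0, -70.136, -16.507], TCP at [169.456, -653.361, 245.302] pointing down, gripper open.
Joint ranges: [-176.03, 176.03], [-82.01, 121.73], [-58.28, 71.71], [-173.87, 95.51], [-174.79, -0.11], [-173.66, 173.66]. Speed limits (degrees/s): [136.94, 136.94, 172.46, 180, 180, 180].

## Interface

Orientations are given as [roll, pitch, yaw] about the fixed x, y, z axes, in that order (R = Rz(yaw) Ry(pitch) Rx(roll)).
In Python, from rig import env gives the robot as it stands.
- The arm moves only by the shell command python3 -m crank 'ROWS'. ROWS is JSON, a list of rows, each an object of numbers: "gripper": the opening, from -1 (shut) to 1 (fully open); "dx", "dy", "dz": the shift along the tool's x, y, z in cm; "yaw": the turn about the tool's z in degrees. In form: [{"gripper": .., "dx": .., "dy": .., "dz": .., "yaw": ..}, ...]. A call has 1 to 5 rows; each row is the pose to reach, as a shift and turn from the pose commanded when the call began, along the tool's axes at that moment; what a row does not reach only later rows make up. A row lasts 1/10 s, in which the tool goes at most 50 mm and 8.59 degrees, less where a joint would pass 70% of its speed; a pose out of reach is approached as far as the arm can. A call with a gripper value outside its range is refused whole. The fingers move at their own pace and stop on an object; the grip force is fixed at half the most. Time passes only in rows, so rows that repeat a pose let the fingers close. It gives the time, the measured TCP pose, the force and the opening at its end, in the units of the state.
- env.state(): the state, without advancing time (a new reading comes with each control period).
- env.capture(name): name is "scene" or "top"; returns (picture, depth): 480x640x3 uint8, blue, green, red; 480x640 float32, mm along the optical axis (not along the pixel's ray), 0 where there is no reading.
- env.camera_model(name): a dict with "intrinsics" (3x3 intrinsics, pixels), "origin" and "rotation" of the camera in the world. Camera axes: x right, y down, z forward; pixel columns grow to the right and rows downward; lengths in mm; the calibration is good to about 2 mm. A picture is of the moment at which its call begins. camera_model takes no time and is no camera call.
- env.hand_in(): hands the job in, once; it reports no verdict.
The state is a dict: "clock": time; "qpos": joint angles; "joint_velocities": joint speeds; "joint_torque": joint torques, N m; "tool_pos": TCP position; "ee_rot": TCP orientation; "ft_force": force on the tool from outside, world axes, zero at the start; "moment": the same for the moment, N m; "width": finger opening in mm.
Only numpy, scipy, OpenCV 4.12 (cv2) and the standard library are available. Lean on these libraries where they do the work, as an engineer would, in place of code of your own. Each camera call takes 0.05 s, during which the arm holds its last target.

## Task

Using the scoop, transfer all five gravel stones from the long steel pan into the open sample case, without touching the stones with the gripper or spilling any on the bench, then lay the scoop flat on the bench. Close the case's lid and press it down until its clip gives way and snaps home, and keep on pressing: the program finishes while the gripper is still pushing firmly down on the shut lid, not letting go. Leave the other things on the bench where they are.

Things in the scene. Friction and masses are not known exactly. Their poses are not given: they have to be found in the camera images.
- case: Grey plastic sample case on a thin black mat; it does not shift. Tub 104 mm (its x) by 130 mm (its y) outside, walls 3 mm, open top; rim 49 mm and inner floor 6 mm above the bench. Origin: centre of the underside, on the bench. x points to the hinge side (away from the robot), the clip side is -x, y runs along the hinge, z up.
- lid (a joint): Hinge of the case's lid, rad: 0 = closed, grows as it opens, 1.55 to 1.85 (standing up) at the start. Stiff hinge: the lid stays where it is left; about 1 N at its edge moves it. Its spring clip meets a ridge on the tub at about 0.075; the push needed near the front edge climbs to about 11 N at 0.06, then falls off fast, and below about 0.035 the clip pulls the lid home with a click.
- lid_hinge (a point): Middle of the lid's hinge axis (parallel to the case's y), 56 mm from the case's centre (its x), 50 mm above the bench. The lid is a plate 4 mm thick and 134 mm wide, from 4 to 112 mm out from this axis, underside on its level, clear window in a grey frame; the spring clip (36 mm wide, 20 mm long, a small roller inside) hangs from its front edge at 115 mm.
- lid_front (a point): Where to press: on the lid's outer face, halfway along its front edge, 104 mm out from the hinge axis. Closed, it is 54 mm above the bench; pushed shut it hardly gives any more.
- pan: Long narrow steel sample pan on a thin black mat; it does not shift. Inner floor 240 mm (its x, -120 to 120) by 79 mm (its y), 6 mm above the bench; rim 38 mm above the bench, walls 3 mm thick. Walls upright, but the +x end leans outward 20 degrees (pouring end) from x 120 mm at the floor to 131 at the rim. Origin: on the bench under the floor's centre. The stones lie in the +x half; the -x half is empty.
- scoop: Square-nosed steel scoop, 0.12 to 0.19 kg. Flat bottom 72 mm (its x) by 72 mm (its y), 2 mm thick, front (+x) open; side walls 22 mm high (13 mm in the front third), back wall 26 mm; 68 mm wide inside. Wooden handle, 14 by 14 mm, from the back wall (x -36, z 20 mm) back and up at 32 degrees to x -131, z 79 mm. Origin: centre of the underside; z up when lying flat.
- scoop_grip (a point): Point in the middle of the scoop's handle section where it can be gripped across (along the scoop's y): x -97, z 58 mm in the scoop's frame.
- scoop_lip (a point): Middle of the scoop's front edge, at its underside (x 36 mm in the scoop's frame).
- stone0: Rounded grey-brown stone, a stub with round ends 18 mm thick and 21 mm long (its x), 10 g; origin at its centre. It slides easily on the steel (friction about 0.2).
- stone1: Rounded grey-brown stone, a stub with round ends 19 mm thick and 21 mm long (its x), 10 g; origin at its centre. It slides easily on the steel (friction about 0.2).
- stone2: Rounded grey-brown stone, a stub with round ends 17 mm thick and 21 mm long (its x), 10 g; origin at its centre. It slides easily on the steel (friction about 0.2).
- stone3: Rounded grey-brown stone, a stub with round ends 20 mm thick and 22 mm long (its x), 10 g; origin at its centre. It slides easily on the steel (friction about 0.2).
- stone4: Rounded grey-brown stone, a stub with round ends 18 mm thick and 22 mm long (its x), 10 g; origin at its centre. It slides easily on the steel (friction about 0.2).
- vial: Bystander: upright glass vial with a black cap, 28 mm across, 50 mm tall; origin under its centre.
- petri: Bystander: closed clear petri dish, 60 mm across, 14 mm high; origin under its centre.
- brush: Bystander: flat brush lying along its x, 190 mm long; origin under its centre.
- foam: Bystander: white foam block 100 by 60 by 35 mm with a brown fossil 18 mm high on it; origin under its centre.
- small_case: Bystander: closed small grey case 74 by 94 by 30 mm; origin under its centre.
- pen: Bystander: white marker pen lying along its x, 125 mm long, 12 mm thick; origin under its centre.
There are look-alikes about, which are no part of the job. Leave any orange or pink look-alike of the scoop alone.

How it is judged:
By the outcome, as a careful person would: the job done as asked, in the order asked, and still so for the second after the job is handed in, while the arm keeps its last pose, push and grip.
It also fails if it takes over 72 s, if anything falls off the work surface, if the arm or the gripper's body presses on something with over 40 N, if the wrist force passes 120 N, or if a joint passes its speed limit or range.

## Working session

There is one attempt and no reset: what is moved stays moved. The work goes in short steps, Python scripts to look and compute and a shell command to move; the robot and the scene stay as the last step left them, time stands still between calls to the robot, and variables do not carry over. Pictures are saved under pics/ and viewed, and the job is handed in when it is done.

```bash
ls; mkdir -p pics
cat > h.py <<'E'
import numpy as np, cv2
from rig import env
def cap(n,name):
    im,d=env.capture(n); np.save('pics/%s.npy'%name,d); cv2.imwrite('pics/%s.png'%name,im); return im,d
def w(n,u,v,d=None,z=None):
    m=env.camera_model(n);K=np.array(m['intrinsics']);R=np.array(m['rotation']);o=np.array(m['origin'])
    r=R@np.linalg.inv(K)@np.array([u,v,1.])
    return o+r*(d if d is not None else (z-o[2])/r[2])
def crop(name,u0,v0,u1,v1,s,out):
    im=cv2.imread('pics/%s.png'%name)[v0:v1,u0:u1]; cv2.imwrite('pics/%s.png'%out,cv2.resize(im,None,fx=s,fy=s,interpolation=cv2.INTER_CUBIC))
E
python3 - <<'E'
from h import *
print(env.state()); cap('scene','s0');cap('top','t0')
for n in('scene','top'):print(env.camera_model(n))
E
```

```text
pics
{'clock': 0.0, 'qpos': array([-5.89531408e+01,  2.05901256e+01,  6.35961702e-01, -2.16403200e-02,
       -7.01320548e+01, -1.65074160e+01]), 'joint_velocities': array([-0.04466076, -0.01972256,  0.02222984,  0.00667546, -0.08264857,
        0.08760408]), 'joint_torque': array([ 1.73036959e-03, -5.83326316e+01,  2.93419540e+01,  6.93618715e+00,
       -5.66556235e-03,  1.24916431e-05]), 'tool_pos': array([ 169.35189237, -652.97354319,  244.39024493]), 'ee_rot': array([ 1.79911554e+02, -4.99575168e-03, -1.65467923e+02]), 'ft_force': array([-0.67907681, -0.70580453,  0.53131312]), 'moment': array([-0.00843289,  0.00434823,  0.00448828]), 'width': 85.54468304535051}
{'intrinsics': array([[558.23741059,   0.        , 321.96876754],
       [  0.        , 558.23741059, 245.68638799],
       [  0.        ,   0.        ,   1.        ]]), 'origin': array([1208.52395018, -491.06039699, 1039.32652249]), 'rotation': array([-138.17668007,    0.67543953,   53.54506434])}
{'intrinsics': array([[504.14282385,   0.        , 323.84603792],
       [  0.        , 504.14282385, 231.78946531],
       [  0.        ,   0.        ,   1.        ]]), 'origin': array([ 428.16440358,   11.25670821, 1566.16773302]), 'rotation': array([-177.301808  ,   -0.47916251,  -88.57704555])}
```

```bash
sed -i "s/R=np.array(m\['rotation'\])/R=Rotation.from_euler('xyz',m['rotation'],degrees=True).as_matrix()/; s/^import numpy.*/&\nfrom scipy.spatial.transform import Rotation/" h.py; python3 -c "
from h import *
print(w('top',320,240,z=0),w('scene',320,240,z=0))"
```

```text
[476.44179379  11.30971685   0.        ] [434.67926953  59.20671169   0.        ]
```

View pics/t0.png

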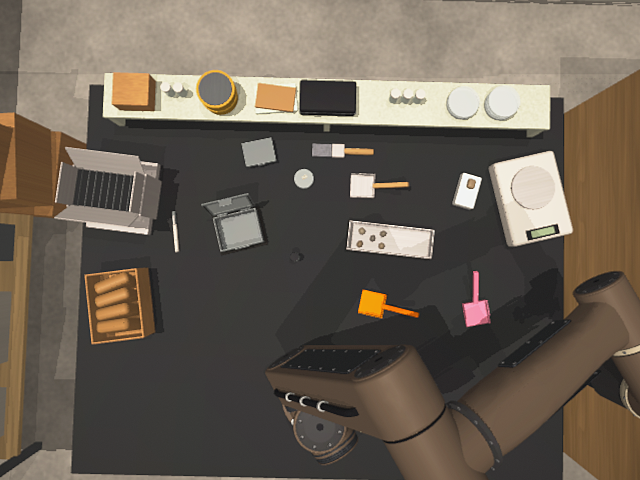

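View pics/s0.png

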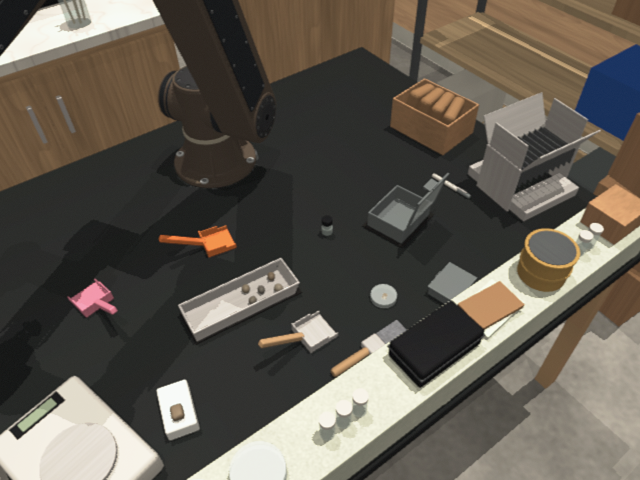

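Run:
```python
from h import *
crop('t0',330,160,450,270,6,'c1'); crop('t0',190,170,310,260,6,'c2')
```

```text
(no output)
```

View pics/c1.png

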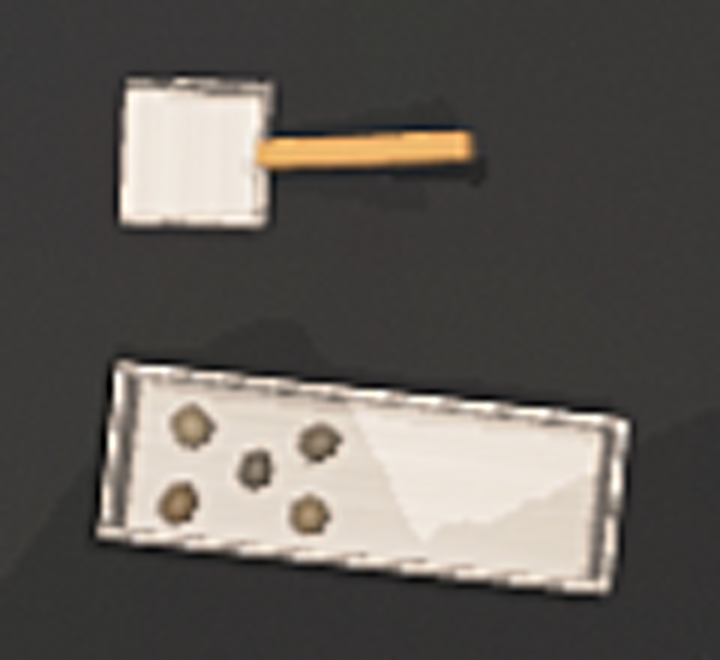

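View pics/c2.png

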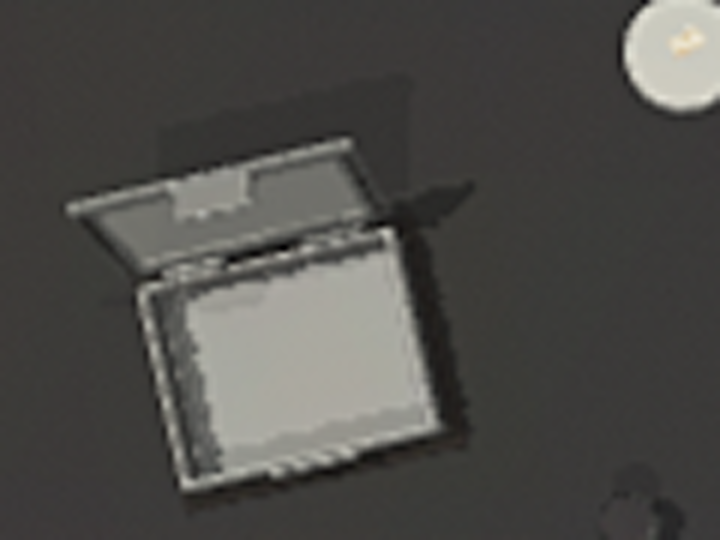

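Run:
```python
from h import *
crop('s0',170,250,350,365,4,'c3'); crop('s0',350,165,480,255,6,'c4')
```

```text
(no output)
```

View pics/c3.png

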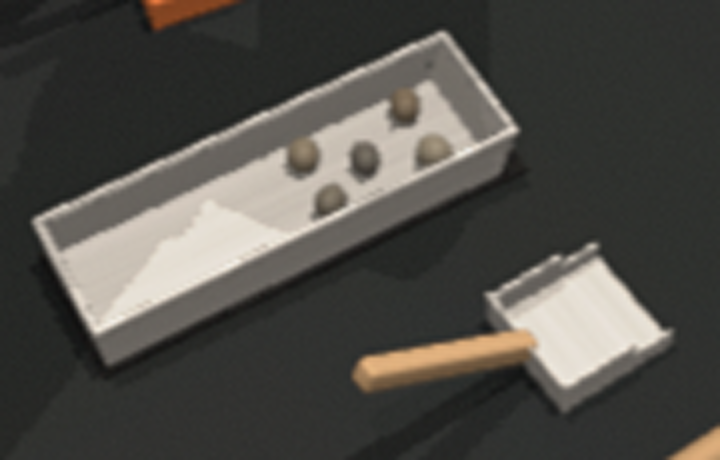

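View pics/c4.png

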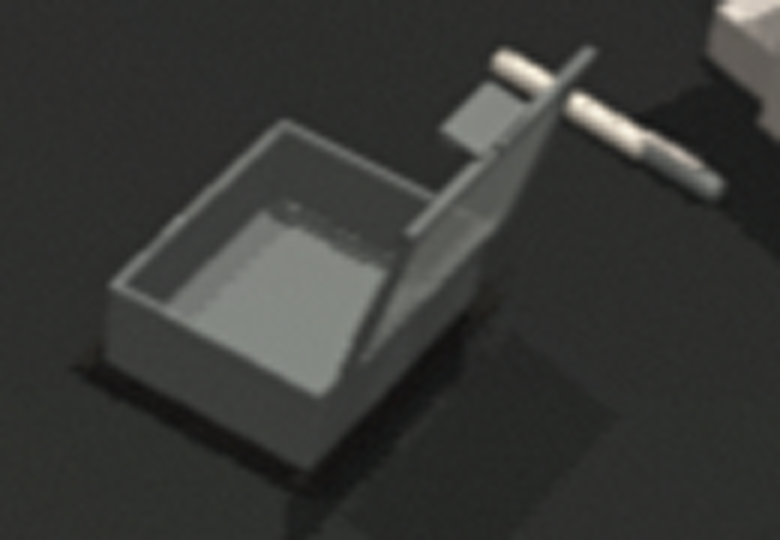

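```bash
cat > fit.py <<'E'
from h import *
from scipy.optimize import least_squares
def proj(n,P):
    m=env.camera_model(n);K=m['intrinsics'];R=Rotation.from_euler('xyz',m['rotation'],degrees=True).as_matrix()
    c=(np.atleast_2d(P)-m['origin'])@R; return (c@np.array(K).T)[:,:2]/c[:,2:]
def px(x,y,s,o): return np.array([(x+.5)/s-.5+o[0],(y+.5)/s-.5+o[1]])
def place(p,P):
    R=Rotation.from_euler('z',p[2],degrees=True).as_matrix(); return np.atleast_2d(P)@R.T+[p[0],p[1],0]
def fit(obs,p0):
    f=lambda p:np.concatenate([(proj(n,place(p,P))[0]-q) for n,P,q in obs])
    r=least_squares(f,p0,loss='soft_l1'); print('pose',r.x.round(2),'res',r.fun.round(1)); return r.x
E
python3 - <<'E'
from fit import *
T=lambda x,y:('top',px(x,y,6,(330,160)))
S=lambda x,y:('scene',px(x,y,4,(170,250)))
def mk(l): return [(c[0],P,c[1]) for P,c in l]
pt=mk([((134,42.5,38),T(100,538)),((134,-42.5,38),T(120,362)),((-123,-42.5,38),T(630,420)),((-123,42.5,38),T(608,594))])
ps=mk([((134,42.5,38),S(443,32)),((134,-42.5,38),S(518,130)),((-123,-42.5,38),S(104,332)),((-123,42.5,38),S(36,220))])
p0=[480,-170,90]
print('pan');fit(pt,p0);fit(ps,p0);fit(pt+ps,p0)
st=mk([((36,36,13),T(120,226)),((36,-36,13),T(124,80)),((-36,-36,26),T(272,82)),((-36,36,26),T(268,228)),((-134.7,0,73),T(474,146))])
ss=mk([((36,-36,13),S(672,340)),((36,36,13),S(598,246)),((-36,36,26),S(490,295)),((-36,-36,0),S(565,411)),((-131,0,79),S(368,375))])
p0=[640,-100,90]
print('scoop');fit(st,p0);fit(ss,p0);fit(st+ss,p0)
T=lambda x,y:('top',px(x,y,6,(190,170)))
S=lambda x,y:('scene',px(x,y,6,(350,165)))
ct=mk([((52,65,49),T(140,287)),((52,-65,49),T(393,230)),((-52,-65,49),T(440,430)),((-52,65,49),T(185,492))])
cs=mk([((-52,65,49),S(285,122)),((-52,-65,49),S(112,285)),((52,-65,49),S(325,395))])
p0=[500,240,10]
print('case');fit(ct,p0);fit(cs,p0);p=fit(ct+cs,p0)
lt=[(1,T(70,208)),(-1,T(350,145)),(1,S(595,48)),(-1,S(410,235))]
for a in np.arange(1.5,1.95,.05):
    r=[]
    for s,c in lt:
        P=place(p,[56-112*np.cos(a)+4*0*np.sin(a),67*s,50+112*np.sin(a)])
        r.append(proj(c[0],P)[0]-c[1])
    print(round(a,2),np.array(r).round(1).tolist())
E
```

```text
pan
pose [ 482.21 -207.5    84.96] res [ 0.5 -0.8  0.2  0.7 -0.8  0.6 -0.  -0.6]
pose [ 484.32 -204.94   85.46] res [ 0.5 -0.1 -0.1 -0.7 -1.2  0.1  0.5  0.5]
pose [ 483.54 -205.98   85.15] res [ 0.  -1.1 -0.3  0.4 -1.3  0.  -0.4 -1.1  0.2  0.1 -0.6 -0.4 -2.  -0.1
 -0.2  0.2]
scoop
pose [ 648.24 -114.46   89.82] res [ 0.5 -0.5  0.4  0.7 -0.6  0.4 -0.5 -0.7  0.2  0.1]
pose [ 651.49 -112.84   88.35] res [ 0.7 -1.3  0.3 -0.2 -0.1 -0.1  0.1  0.9 -1.2  0.3]
pose [ 650.35 -113.22   88.88] res [-0.1 -1.4  0.2 -0.2 -0.8 -0.1 -1.1 -1.2 -0.2  0.1  0.3 -1.7 -0.3 -0.5
 -0.6 -0.2 -0.2  0.6 -1.4  0.4]
case
pose [500.29 259.24  14.66] res [ 0.   0.2 -0.  -0.1 -0.1  0.1  0.1 -0.3]
pose [501.53 262.99  15.22] res [-0.1 -0.3  0.3  0.1 -0.2  0.2]
pose [501.11 260.87  14.87] res [-0.6  0.  -0.6 -0.4 -0.6 -0.2 -0.3 -0.5 -0.6 -0.1 -0.5  0.2 -1.2  0.5]
1.5 [[2.1, 11.7], [2.4, 11.1], [-12.9, -6.0], [-12.6, -7.0]]
1.55 [[1.7, 9.7], [1.9, 9.1], [-10.8, -5.2], [-10.5, -6.1]]
1.6 [[1.2, 7.8], [1.4, 7.2], [-8.8, -4.2], [-8.4, -5.0]]
1.65 [[0.8, 5.8], [1.0, 5.3], [-6.8, -3.2], [-6.3, -3.9]]
1.7 [[0.4, 3.9], [0.6, 3.4], [-4.8, -2.1], [-4.3, -2.7]]
1.75 [[0.0, 2.0], [0.2, 1.5], [-2.8, -0.9], [-2.2, -1.3]]
1.8 [[-0.3, 0.2], [-0.2, -0.4], [-0.9, 0.4], [-0.2, 0.1]]
1.85 [[-0.6, -1.6], [-0.6, -2.2], [1.0, 1.8], [1.8, 1.5]]
1.9 [[-0.9, -3.4], [-0.9, -3.9], [2.8, 3.3], [3.7, 3.1]]
```

```bash
cat > d.py <<'E'
import sys,numpy as np
from h import env
def delta(x,y,z,th):
    s=env.state();p=s['tool_pos'];t=s['ee_rot'][2];a=np.radians(t)
    X=np.array([np.cos(a),np.sin(a)]);Y=np.array([np.sin(a),-np.cos(a)])
    d=np.array([x,y])-p[:2]
    print('now',p.round(1),s['ee_rot'].round(1),'F',s['ft_force'].round(1),'w',round(s['width'],1),'t',round(s['clock'],2))
    print('dx %.2f dy %.2f dz %.2f cm yaw %.1f'%(d@X/10,d@Y/10,(p[2]-z)/10,-((th-t+180)%360-180)))
if __name__=='__main__':delta(*map(float,sys.argv[1:]))
E
python3 d.py 648.7 -210 140 -91; python3 -c "
from rig import env;print(env.tip_extent)"
```

```text
now [ 169.4 -653.   244.5] [ 179.9   -0.  -165.5] F [-0.2 -0.1 -0.6] w 85.6 t 0.1
dx -57.52 dy 30.85 dz 10.45 cm yaw -74.5
14.0
```

```bash
python3 -m crank '[{"gripper":1,"dx":-20,"dy":11,"dz":0,"yaw":-35},{"gripper":1,"dx":-20,"dy":11,"dz":0,"yaw":-35},{"gripper":1,"dx":-20,"dy":11,"dz":0,"yaw":-35},{"gripper":1,"dx":-20,"dy":11,"dz":0,"yaw":-35},{"gripper":1,"dx":-20,"dy":11,"dz":0,"yaw":-40}]'; python3 d.py 648.7 -210 140 -91
```

```text
clock: 0.6
tool_pos: [337.3, -494.2, 245.1]
ee_rot: [180.0, 0.0, -125.0]
ft_force: [1.0, -0.2, 0.2]
width: 85.3
now [ 337.3 -494.2  245.1] [ 180.    0. -125.] F [ 1.  -0.2  0.2] w 85.3 t 0.6
dx -41.15 dy -9.18 dz 10.51 cm yaw -34.0
```

```bash
python3 -m crank '[{"gripper":1,"dx":-23,"dy":-5,"dz":0,"yaw":-34},{"gripper":1,"dx":-23,"dy":-5,"dz":0,"yaw":-34},{"gripper":1,"dx":-23,"dy":-5,"dz":0,"yaw":-34},{"gripper":1,"dx":-23,"dy":-5,"dz":0,"yaw":-34},{"gripper":1,"dx":-23,"dy":-5,"dz":0,"yaw":-34}]'; python3 d.py 648.7 -210 140 -91
```

```text
clock: 1.1
tool_pos: [511.3, -336.0, 245.0]
ee_rot: [180.0, 0.0, -91.1]
ft_force: [0.5, -0.1, 0.2]
width: 85.4
now [ 511.3 -336.   245. ] [180.    0.  -91.1] F [ 0.5 -0.1  0.2] w 85.4 t 1.1
dx -12.86 dy -13.49 dz 10.50 cm yaw -0.1
```

```bash
python3 -m crank '[{"gripper":1,"dx":-12.86,"dy":-13.49,"dz":5,"yaw":0},{"gripper":1,"dx":-12.86,"dy":-13.49,"dz":10.5,"yaw":0},{"gripper":1,"dx":-12.86,"dy":-13.49,"dz":10.5,"yaw":0},{"gripper":1,"dx":-12.86,"dy":-13.49,"dz":10.5,"yaw":0},{"gripper":1,"dx":-12.86,"dy":-13.49,"dz":10.5,"yaw":0}]'; python3 d.py 648.7 -210 61 -91
python3 - <<'E'
from h import *
cap('scene','s1');crop('s1',220,240,370,365,5,'c5')
E
```

```text
clock: 1.6
tool_pos: [648.3, -210.1, 135.9]
ee_rot: [179.7, 0.1, -91.3]
ft_force: [-1.3, 0.1, -0.5]
width: 85.3
now [ 648.3 -210.1  135.9] [ 1.797e+02  1.000e-01 -9.130e+01] F [-1.3  0.1 -0.5] w 85.3 t 1.6
dx -0.01 dy -0.04 dz 7.49 cm yaw -0.3
```

View pics/c5.png

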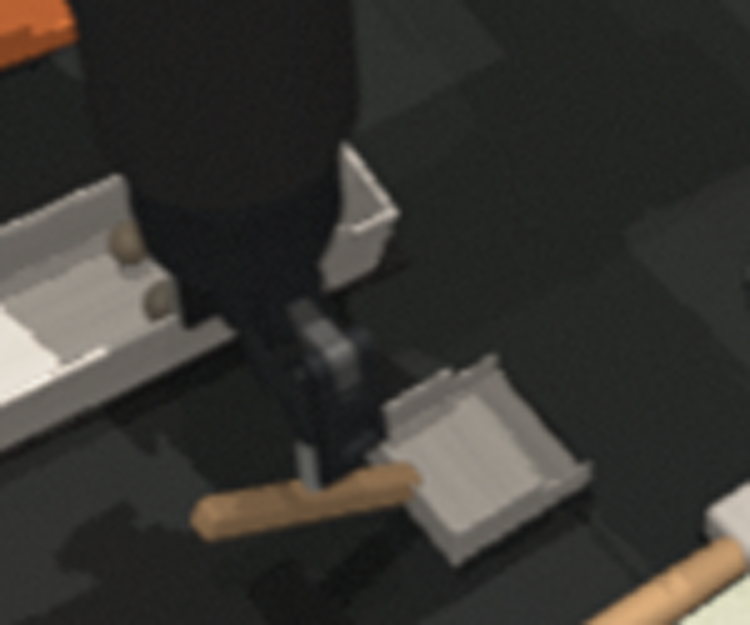

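```bash
python3 -m crank '[{"gripper":1,"dx":0,"dy":0,"dz":4,"yaw":0},{"gripper":1,"dx":0,"dy":0,"dz":7,"yaw":0},{"gripper":1,"dx":0,"dy":0,"dz":7.9,"yaw":0},{"gripper":0,"dx":0,"dy":0,"dz":7.9,"yaw":0},{"gripper":-0.3,"dx":0,"dy":0,"dz":7.9,"yaw":0}]'; python3 d.py 648.7 -210 61 -91
```

```text
clock: 2.15
tool_pos: [648.6, -213.8, 63.0]
ee_rot: [-179.9, -0.0, -91.5]
ft_force: [-0.4, -0.4, -0.0]
width: 59.0
now [ 648.6 -213.8   63. ] [-179.9   -0.   -91.5] F [-0.4 -0.4 -0. ] w 59.0 t 2.15
dx -0.38 dy -0.00 dz 0.20 cm yaw -0.5
```

```bash
python3 -m crank '[{"gripper":0,"dx":-0.3,"dy":0,"dz":0.2,"yaw":0},{"gripper":-0.5,"dx":-0.3,"dy":0,"dz":0.2,"yaw":0},{"gripper":-1,"dx":-0.3,"dy":0,"dz":0.2,"yaw":0},{"gripper":-1,"dx":-0.3,"dy":0,"dz":0.2,"yaw":0},{"gripper":-1,"dx":-0.3,"dy":0,"dz":0.2,"yaw":0}]'; python3 d.py 648.7 -210 61 -91
```

```text
clock: 2.65
tool_pos: [648.2, -210.3, 60.1]
ee_rot: [-179.9, -0.0, -91.4]
ft_force: [-1.6, 1.0, 3.8]
width: 12.3
now [ 648.2 -210.3   60.1] [-179.9   -0.   -91.4] F [-1.6  1.   3.8] w 12.3 t 2.65
dx -0.03 dy -0.05 dz -0.09 cm yaw -0.4
```

```bash
python3 -m crank '[{"gripper":-1,"dx":0,"dy":0,"dz":0,"yaw":0},{"gripper":-1,"dx":0,"dy":0,"dz":0,"yaw":0},{"gripper":-1,"dx":0,"dy":0,"dz":0,"yaw":0}]'; python3 d.py 648.7 -210 61 -91
```

```text
clock: 2.95
tool_pos: [648.2, -210.4, 60.0]
ee_rot: [-179.9, -0.0, -91.5]
ft_force: [-0.3, -0.1, 6.0]
width: 12.7
now [ 648.2 -210.4   60. ] [-179.9   -0.   -91.5] F [-0.3 -0.1  6. ] w 12.7 t 2.95
dx -0.04 dy -0.05 dz -0.10 cm yaw -0.5
```

```bash
python3 -m crank '[{"gripper":-1,"dx":0,"dy":0,"dz":-2,"yaw":0},{"gripper":-1,"dx":0,"dy":0,"dz":-5,"yaw":0},{"gripper":-1,"dx":0,"dy":0,"dz":-8,"yaw":0},{"gripper":-1,"dx":0,"dy":0,"dz":-9,"yaw":0},{"gripper":-1,"dx":0,"dy":0,"dz":-9,"yaw":0}]'
python3 - <<'E'
from h import *
cap('scene','s2');crop('s2',220,200,370,325,5,'c6');cap('top','t2');crop('t2',330,140,450,260,6,'c7')
E
```

```text
clock: 3.45
tool_pos: [648.4, -210.2, 150.5]
ee_rot: [-179.9, 0.0, -91.5]
ft_force: [0.1, -0.6, -2.6]
width: 12.7
```

View pics/c6.png

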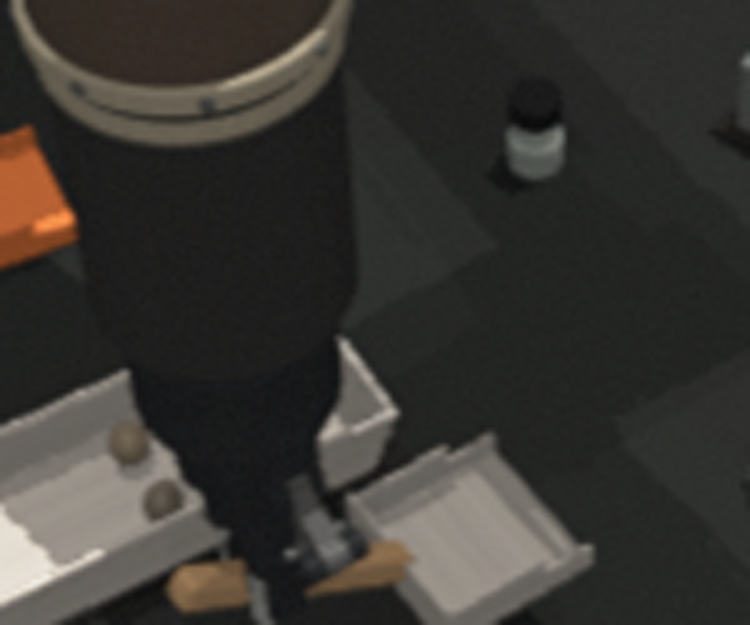

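View pics/c7.png

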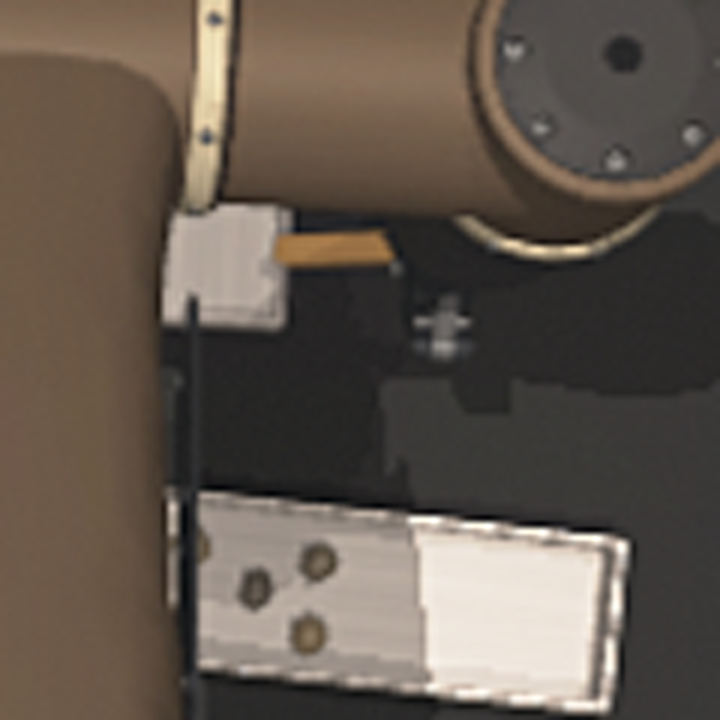

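```bash
cat > sf.py <<'E'
from fit import *
def place6(p,P):  # x,y,yaw,z,pitch(nose up +)
    R=Rotation.from_euler('zy',[p[2],-p[4]],degrees=True).as_matrix(); return np.atleast_2d(P)@R.T+[p[0],p[1],p[3]]
def fit6(obs,p0,w=(0,0,0,0,0)):
    f=lambda p:np.concatenate([(proj(n,place6(p,P))[0]-q) for n,P,q in obs]+[np.array(w)*(p-np.array(p0))])
    r=least_squares(f,p0); print('pose',r.x.round(2),'res',r.fun.round(1)); return r.x
def rel(p): 
    s=env.state();t=s['tool_pos']
    g=place6(p,[-97,0,58])[0]; print('grip pt - tcp',(g-t).round(1),'yaw diff',(p[2]-s['ee_rot'][2]-180+180)%360-180)
E
python3 - <<'E'
from sf import *
T=lambda P,x,y:('top',P,px(x,y,6,(330,140)))
S=lambda P,x,y:('scene',P,px(x,y,5,(220,200)))
o=[S((36,-36,13),592,553),S((36,36,13),490,437),S((-36,36,26),350,490),T((-36,-36,26),290,205),T((-36,36,26),285,330),T((36,36,13),163,325)]
p=fit6(o,[650,-113,89,90,0]);rel(p)
p=fit6(o,[650,-113,88.5,90,0],(0,0,0,0,100));rel(p)
E
```

```text
pose [ 645.16 -115.21   87.03   83.94   -2.61] res [-2.   0.3 -0.7 -0.5 -2.   0.7  0.2 -3.4 -0.6  0.1 -5.3 -0.2 -0.  -0.
 -0.  -0.  -0. ]
grip pt - tcp [-4.1 -2.2 -5.6] yaw diff -1.485261729403419
pose [ 646.09 -115.36   86.73   84.73   -0.  ] res [-1.9 -0.2 -0.6 -0.2 -2.   0.8  0.4 -3.4 -0.6  0.3 -5.3 -0.4 -0.  -0.
 -0.  -0.  -0. ]
grip pt - tcp [-6.4 -2.3 -5. ] yaw diff -1.7873473756545195
```

```bash
cat > pan.py <<'E'
import sys,numpy as np
from d import delta
P=(483.5,-206.0,85.15)
def go(cx,z,off=0,th=None):
    a=np.radians(P[2]);x=cx-97
    delta(P[0]+x*np.cos(a)-off*np.sin(a),P[1]+x*np.sin(a)+off*np.cos(a),z,-94.85 if th is None else th)
if __name__=='__main__':go(*map(float,sys.argv[1:]))
E
python3 pan.py -42 120
```

```text
now [ 646.9 -209.9  147.7] [179.9   0.  -91.5] F [-0.9 -0.2 -2.4] w 12.3 t 3.55
dx 13.91 dy 17.16 dz 2.77 cm yaw 3.4
```

```bash
python3 -m crank '[{"gripper":-1,"dx":4,"dy":5,"dz":0,"yaw":1},{"gripper":-1,"dx":8,"dy":10,"dz":0.5,"yaw":3.4},{"gripper":-1,"dx":12,"dy":14,"dz":1.5,"yaw":3.4},{"gripper":-1,"dx":13.9,"dy":17.1,"dz":2.8,"yaw":3.4},{"gripper":-1,"dx":13.9,"dy":17.1,"dz":2.8,"yaw":3.4}]'
python3 -m crank '[{"gripper":-1,"dx":0,"dy":0,"dz":0,"yaw":0},{"gripper":-1,"dx":0,"dy":0,"dz":0,"yaw":0}]'
python3 pan.py -42 120;python3 - <<'E'
from h import *
cap('scene','s3');crop('s3',150,220,320,350,4,'c8');cap('top','t3');crop('t3',330,190,450,280,6,'c9')
E
python3 pan.py -42 120
```

```text
clock: 4.05
tool_pos: [468.3, -345.5, 118.4]
ee_rot: [179.7, 0.1, -95.0]
ft_force: [1.4, 0.1, -2.4]
width: 12.5
clock: 4.25
tool_pos: [472.2, -344.9, 119.8]
ee_rot: [179.9, 0.0, -94.9]
ft_force: [0.5, 0.0, -1.9]
width: 12.6
now [ 472.2 -344.9  119.8] [179.9   0.  -94.9] F [ 0.5  0.  -1.9] w 12.6 t 4.25
dx -0.04 dy 0.05 dz -0.02 cm yaw -0.1
now [ 473.7 -344.5  120.6] [180.    0.  -94.8] F [-0.4  0.2 -2.4] w 12.7 t 4.35
dx 0.02 dy 0.19 dz 0.06 cm yaw 0.0
```

View pics/c8.png

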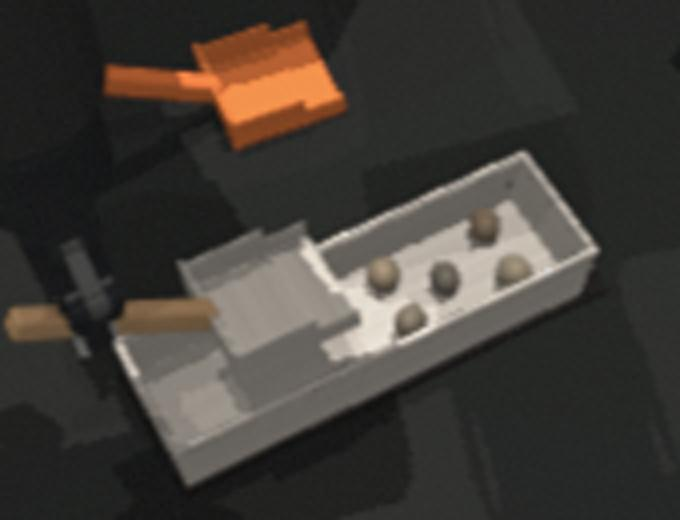

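View pics/c9.png

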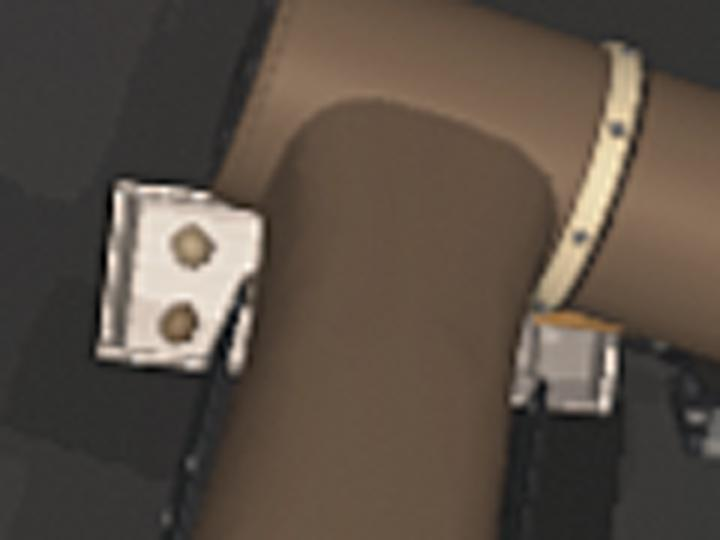

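Run:
```python
from sf import *
S=lambda P,x,y:('scene',P,px(x,y,4,(150,220)))
o=[S((36,-36,13),356,318),S((36,36,13),303,224),S((-36,36,26),180,264),S((12,36,22),263,233)]
s=env.state();t=s['tool_pos'];h=s['ee_rot'][2]+180
c=t+Rotation.from_euler('z',h,degrees=True).apply([97,0,0])
print('tool-predicted',c[:2].round(1),h, t[2]-60)
fit6(o,[c[0],c[1],h,t[2]-60,0],(0,0,0,50,50)); fit6(o,[c[0],c[1],h,t[2]-60,0],(0,0,10,0.3,0.3))
q=[S((134,42.5,38),522,152),S((134,-42.5,38),598,249),S((-123,42.5,38),112,337),S((-123,-42.5,38),182,446)]
fit(q,[483,-206,85])
```

```text
tool-predicted [ 481.8 -247.8] 85.16255928977768 60.57990026286171
pose [ 482.29 -251.02   82.96   60.58   -0.  ] res [ 0.3 -0.2  0.5  0.5 -0.5 -0.2 -0.3 -0.   0.  -0.  -0.  -0.  -0. ]
pose [ 482.43 -250.4    85.16   60.27   -1.52] res [ 1.1 -0.6 -0.1  0.2 -0.5  0.4 -0.5 -0.   0.  -0.  -0.1 -0.1 -0.5]
pose [ 482.24 -204.92   84.88] res [ 0.7 -0.3 -0.4 -0.5  1.   0.1 -1.6  0.6]
```

```bash
python3 -m crank '[{"gripper":-1,"dx":0,"dy":0.2,"dz":5.4,"yaw":0},{"gripper":-1,"dx":0,"dy":0.2,"dz":1.0,"yaw":0},{"gripper":-1,"dx":0,"dy":0.2,"dz":1.4,"yaw":0}]' 2>&1 | head -0; echo; python3 pan.py -42 106
```

```text
now [ 473.9 -344.9  107.8] [ 1.80e+02 -1.00e-01 -9.47e+01] F [ 2.1 -0.3  0.1] w 13.0 t 4.65
dx -0.03 dy 0.21 dz 0.18 cm yaw 0.1
```

```bash
python3 -m crank '[{"gripper":-1,"dx":0,"dy":0.2,"dz":0,"yaw":0},{"gripper":-1,"dx":0,"dy":0.2,"dz":0,"yaw":0},{"gripper":-1,"dx":0,"dy":0.2,"dz":0,"yaw":0}]'; python3 pan.py -42 106;python3 - <<'E'
from h import *
cap('scene','s4');crop('s4',170,250,290,350,6,'c8')
E
python3 pan.py -42 106
```

```text
clock: 4.95
tool_pos: [469.4, -344.1, 107.5]
ee_rot: [-180.0, 0.0, -94.8]
ft_force: [0.8, -0.7, -1.2]
width: 12.6
now [ 469.4 -344.1  107.5] [-180.     0.   -94.8] F [ 0.8 -0.7 -1.2] w 12.6 t 4.95
dx 0.02 dy -0.24 dz 0.15 cm yaw 0.0
now [ 469.4 -344.2  107.6] [-180.     0.   -94.8] F [-0.4 -0.4 -1.7] w 12.2 t 5.0
dx 0.01 dy -0.24 dz 0.16 cm yaw 0.0
```

View pics/c8.png

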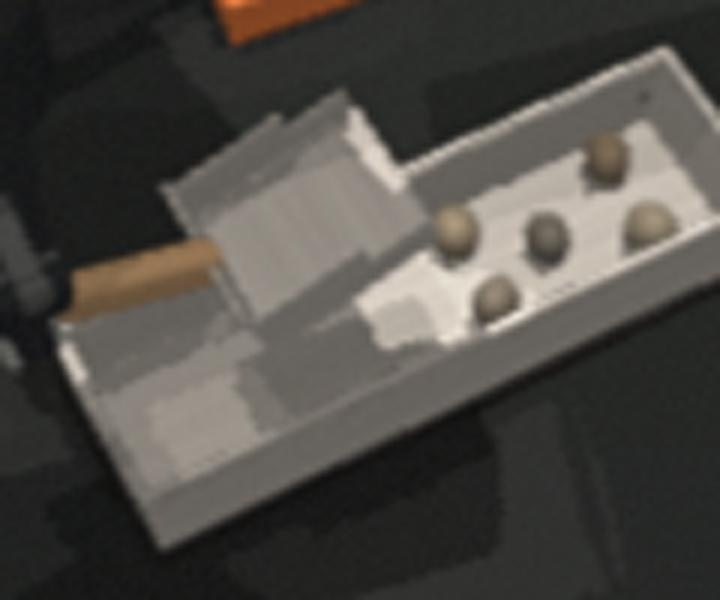

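Run:
```python
from sf import *
S=lambda P,x,y:('scene',P,px(x,y,6,(170,250)))
o=[S((36,-36,13),430,212),S((36,36,13),347,90),S((-36,36,26),162,186),S((12,36,22),278,114)]
s=env.state();t=s['tool_pos'];h=s['ee_rot'][2]+180
c=t+Rotation.from_euler('z',h,degrees=True).apply([97,0,0])
print('tool-predicted',c[:2].round(1),h, t[2]-60)
for w in ((0,0,10,50,50),(0,0,10,.3,.3),(0,0,0,50,50)):
  p=fit6(o,[c[0],c[1],h,t[2]-60,0],w)
q=[S((-123,42.5,38),55,322),S((-123,-42.5,38),155,492),S((134,42.5,38),667,45)]
q+= [('scene',P,px(x,y,4,(150,220))) for P,x,y in [((134,42.5,38),522,152),((134,-42.5,38),598,249)]]
r=fit(q,[483,-206,85])
for n in [p]:
  d=np.array(p[:2])-r[:2];a=np.radians(r[2]);print('scoop in pan: x %.1f y %.1f'%(d@[np.cos(a),np.sin(a)],d@[-np.sin(a),np.cos(a)]))
```

```text
tool-predicted [ 477.6 -247.5] 85.1585225437045 47.61173106122983
pose [ 450.64 -229.86   85.18   47.61    0.  ] res [-0.4  2.8 -0.5  1.9  0.1 -4.5  0.8 -0.2 -0.   0.   0.3 -0.   0. ]
pose [ 451.22 -229.57   85.18   47.94    4.96] res [-0.6  1.6 -0.3  2.5  0.1 -4.1  0.8  0.1 -0.   0.   0.2  0.1  1.5]
pose [ 452.27 -227.58   92.55   47.61    0.  ] res [ 1.7  0.5 -2.   1.6  0.4 -2.2 -0.1  0.2 -0.   0.   0.  -0.   0. ]
pose [ 482.42 -204.28   85.03] res [ 0.2  0.8 -1.5  0.1  0.3  0.1  0.9 -0.5 -0.2 -0.7]
scoop in pan: x -25.8 y 28.0
```

```bash
python3 - <<'E'
from sf import *
S=lambda P,x,y:('scene',P,px(x,y,6,(170,250)))
o=[S((36,-36,13),430,212),S((36,36,13),347,90),S((-36,36,26),162,186),S((12,36,22),278,114)]
s=env.state();t=s['tool_pos'];h=s['ee_rot'][2]+180
g=np.array([-97,0,58])
def pl(q,P):
    R=Rotation.from_euler('zy',[h,-q[0]],degrees=True)
    return R.apply(np.array(P)-g)+t+[0,0,-2]+Rotation.from_euler('z',h,degrees=True).apply([q[1],q[2],q[3]])
f=lambda q:np.concatenate([proj(n,pl(q,P))[0]-m for n,P,m in o]+[np.array(q[1:])*.3])
r=least_squares(f,[5,0,0,0]);print(r.x.round(2),r.fun.round(1))
print('lip',pl(r.x,(36,0,0)),'heel',pl(r.x,(-36,0,0)))
E
python3 - <<'E'
from h import *
cap('scene','s5');crop('s5',120,230,270,350,5,'c8')
E
```

```text
[-1.38 11.07 13.75 13.17] [-0.1  4.5 -0.5  2.7 -0.4 -3.5  0.6  0.6  3.3  4.1  4. ]
lip [ 466.4379026  -199.46807264   60.52499462] heel [ 460.36292878 -271.21117824   60.6715954 ]
```

View pics/c8.png

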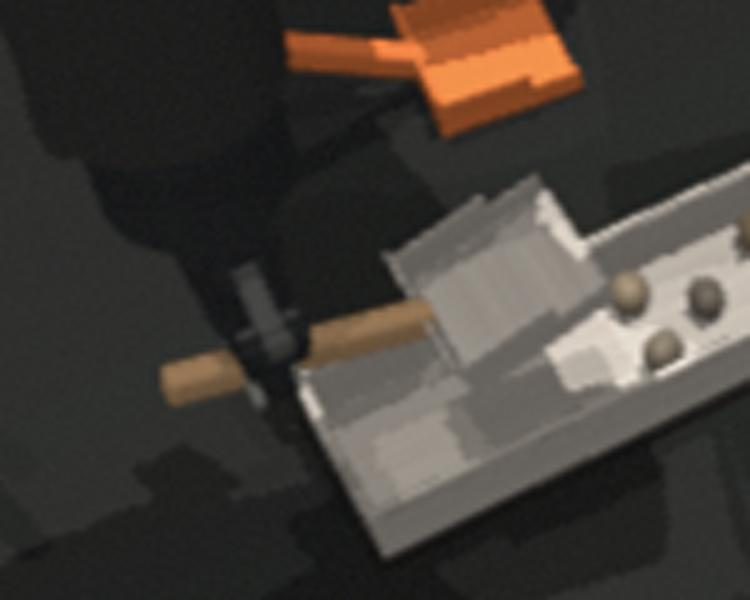

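```bash
sed -i "s/'zy'/'ZY'/" sf.py
cat >> sf.py <<'E'
g0=np.array([-97,0,58])
def fitp(o,p0=5,dz=-2,w=.3):
    s=env.state();t=s['tool_pos'];h=s['ee_rot'][2]+180
    def pl(q,P):
        R=Rotation.from_euler('ZY',[h,-q[0]],degrees=True)
        return R.apply(np.array(P)-g0)+t+[0,0,dz]+Rotation.from_euler('z',h,degrees=True).apply([q[1],q[2],q[3]])
    f=lambda q:np.concatenate([proj(n,pl(q,P))[0]-m for n,P,m in o]+[np.array(q[1:])*w])
    r=least_squares(f,[p0,0,0,0]);print('pitch,off',r.x.round(2),r.fun.round(1))
    print('lip',pl(r.x,(36,0,0)).round(1),'heel',pl(r.x,(-36,0,0)).round(1),'hend',pl(r.x,(-131,0,79)).round(1))
    return r.x
E
python3 - <<'E'
from sf import *
S=lambda P,x,y:('scene',P,px(x,y,5,(120,230)))
o=[S((36,-36,13),606,275),S((36,36,13),540,176),S((-36,36,26),386,256),S((12,36,22),486,196),S((-131,0,79),172,388),S((-40,0,24),430,312)]
fitp(o)
E
```

```text
pitch,off [17.64  2.55  0.07 -0.53] [ 1.2  1.2 -0.1 -1.1  0.8 -0.6 -0.  -0.7  0.1  0.2 -2.4  1.   0.8  0.
 -0.2]
lip [ 481.7 -197.9   90.1] heel [ 475.9 -266.3   68.3] hend [ 466.2 -380.3  114.8]
```

```bash
python3 d.py 640 -225 110 -94.85
```

```text
now [ 469.4 -344.3  107.6] [-180.    -0.   -94.8] F [-0.6 -0.6 -1.2] w 12.8 t 5.05
dx -13.32 dy -16.00 dz -0.24 cm yaw 0.0
```

```bash
python3 -m crank '[{"gripper":-1,"dx":-1,"dy":-2,"dz":-1,"yaw":0},{"gripper":-1,"dx":-4,"dy":-6,"dz":-1,"yaw":0},{"gripper":-1,"dx":-8,"dy":-10,"dz":-1,"yaw":0},{"gripper":-1,"dx":-12,"dy":-14,"dz":0,"yaw":0},{"gripper":-1,"dx":-13.3,"dy":-16,"dz":1,"yaw":0}]'
python3 -m crank '[{"gripper":-1,"dx":0,"dy":0,"dz":2,"yaw":0},{"gripper":-1,"dx":0,"dy":0,"dz":4,"yaw":0},{"gripper":-1,"dx":0,"dy":0,"dz":4.5,"yaw":0},{"gripper":-1,"dx":0,"dy":0,"dz":5,"yaw":0},{"gripper":-1,"dx":0,"dy":0,"dz":5,"yaw":0}]'; python3 d.py 640 -225 41 -94.85
```

```text
clock: 5.55
tool_pos: [642.5, -223.5, 98.4]
ee_rot: [-179.8, -0.0, -94.8]
ft_force: [0.5, -1.0, -1.4]
width: 12.7
clock: 6.05
tool_pos: [640.0, -225.8, 47.5]
ee_rot: [-180.0, -0.0, -94.9]
ft_force: [-0.4, 0.4, -2.0]
width: 12.8
now [ 640.  -225.8   47.5] [-180.    -0.   -94.9] F [-0.4  0.4 -2. ] w 12.8 t 6.05
dx -0.08 dy 0.00 dz 0.65 cm yaw -0.0
```

```bash
python3 -m crank '[{"gripper":-1,"dx":0,"dy":0,"dz":0.5,"yaw":0},{"gripper":-1,"dx":0,"dy":0,"dz":0.65,"yaw":0},{"gripper":-0.3,"dx":0,"dy":0,"dz":0.65,"yaw":0},{"gripper":-0.3,"dx":0,"dy":0,"dz":0.65,"yaw":0},{"gripper":-0.3,"dx":0,"dy":0,"dz":0.65,"yaw":0}]'
python3 - <<'E'
from h import *
cap('scene','s6');crop('s6',220,240,370,365,5,'c8')
E
python3 d.py 640 -225 61 -94.85
```

```text
clock: 6.55
tool_pos: [640.4, -225.6, 41.4]
ee_rot: [-179.9, -0.0, -94.9]
ft_force: [-0.2, -0.6, 0.4]
width: 29.9
now [ 640.3 -225.6   41.3] [-180.    -0.   -94.9] F [-0.2 -0.   0.6] w 30.0 t 6.6
dx -0.06 dy 0.04 dz -1.97 cm yaw -0.0
```

View pics/c8.png

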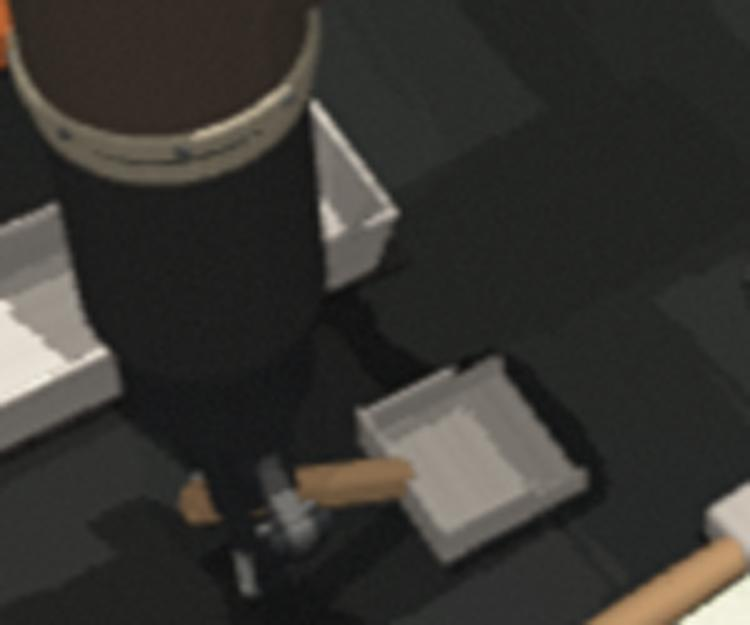

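Run:
```python
from sf import *
S=lambda P,x,y:('scene',P,px(x,y,5,(220,240)))
o=[S((36,-36,13),587,476),S((36,36,13),500,357),S((-36,36,26),357,414),S((12,36,22),447,370),S((-36,-36,0),446,562)]
fit(o,[645,-128,85])
fit6(o,[645,-128,85,2,5],(0,0,.1,.3,.01))
```

```text
pose [ 649.66 -114.91   85.66] res [-0.1 -0.6 -0.3  0.   0.  -0.1  1.  -0.1 -0.3  1. ]
pose [ 650.53 -115.96   86.18    1.89   -1.64] res [-0.1 -0.6 -0.6  0.2  0.  -0.4  0.9 -0.1 -0.2  0.8  0.   0.   0.1 -0.
 -0.1]
```

```bash
python3 d.py 641.7 -212 62 -94.5; python3 -m crank '[{"gripper":-0.2,"dx":0,"dy":0,"dz":-1.5,"yaw":0},{"gripper":-0.2,"dx":-0.7,"dy":0,"dz":-2.07,"yaw":0},{"gripper":-0.2,"dx":-1.35,"dy":0,"dz":-2.07,"yaw":-0.3},{"gripper":-0.2,"dx":-1.35,"dy":0,"dz":-2.07,"yaw":-0.3}]'; python3 d.py 641.7 -212 62 -94.5
python3 -m crank '[{"gripper":-1,"dx":0,"dy":0,"dz":0,"yaw":0},{"gripper":-1,"dx":0,"dy":0,"dz":0,"yaw":0},{"gripper":-1,"dx":0,"dy":0,"dz":0,"yaw":0},{"gripper":-1,"dx":0,"dy":0,"dz":0,"yaw":0}]'
```

```text
now [ 640.3 -225.6   41.3] [-180.    -0.   -94.9] F [-0.2 -0.   0.6] w 30.0 t 6.6
dx -1.36 dy -0.02 dz -2.07 cm yaw -0.4
clock: 7.0
tool_pos: [641.5, -210.9, 62.1]
ee_rot: [-179.9, 0.0, -94.5]
ft_force: [0.7, 0.2, -0.8]
width: 34.3
now [ 641.5 -210.9   62.1] [-179.9    0.   -94.5] F [ 0.7  0.2 -0.8] w 34.3 t 7.0
dx 0.11 dy -0.03 dz 0.01 cm yaw 0.0
clock: 7.4
tool_pos: [641.1, -212.1, 61.3]
ee_rot: [180.0, 0.0, -94.6]
ft_force: [0.1, 1.3, 0.3]
width: 12.8
```

```bash
sed -i 's/^P=.*/P=(482.8,-205.5,85.1)/; s/-94.85/-94.9/' pan.py; python3 -m crank '[{"gripper":-1,"dx":0,"dy":0,"dz":-1,"yaw":0},{"gripper":-1,"dx":0,"dy":0,"dz":-3,"yaw":0},{"gripper":-1,"dx":0,"dy":0,"dz":-6,"yaw":0},{"gripper":-1,"dx":0,"dy":0,"dz":-7.5,"yaw":0},{"gripper":-1,"dx":0,"dy":0,"dz":-7.5,"yaw":0}]'; python3 pan.py -42 128
```

```text
clock: 7.9
tool_pos: [642.6, -212.4, 139.5]
ee_rot: [-179.7, -0.0, -94.6]
ft_force: [-0.2, 0.9, -1.3]
width: 12.6
now [ 642.6 -212.4  139.5] [-179.7   -0.   -94.6] F [-0.2  0.9 -1.3] w 12.6 t 7.9
dx 14.48 dy 16.07 dz 1.15 cm yaw 0.3
```

```bash
python3 -m crank '[{"gripper":-1,"dx":3,"dy":3.2,"dz":0,"yaw":0.3},{"gripper":-1,"dx":7,"dy":7.5,"dz":0,"yaw":0.3},{"gripper":-1,"dx":11,"dy":12,"dz":0,"yaw":0.3},{"gripper":-1,"dx":13.5,"dy":15,"dz":0.5,"yaw":0.3},{"gripper":-1,"dx":14.5,"dy":15.9,"dz":0.9,"yaw":0.3}]'
python3 -m crank '[{"gripper":-1,"dx":0,"dy":0,"dz":0,"yaw":0},{"gripper":-1,"dx":0,"dy":0,"dz":0,"yaw":0},{"gripper":-1,"dx":0,"dy":0,"dz":0,"yaw":0},{"gripper":-1,"dx":0,"dy":0,"dz":0,"yaw":0}]'
python3 pan.py -42 128;python3 - <<'E'
from h import *
cap('scene','s7');crop('s7',120,230,270,350,5,'c8')
E
python3 pan.py -42 67
```

```text
clock: 8.4
tool_pos: [466.8, -345.0, 126.3]
ee_rot: [179.9, 0.1, -95.0]
ft_force: [0.8, 0.3, -2.3]
width: 12.4
clock: 8.8
tool_pos: [471.8, -343.4, 127.2]
ee_rot: [180.0, 0.0, -94.8]
ft_force: [0.1, -0.1, -2.5]
width: 12.4
now [ 471.8 -343.4  127.2] [180.    0.  -94.8] F [ 0.1 -0.1 -2.5] w 12.4 t 8.8
dx 0.07 dy 0.08 dz -0.08 cm yaw 0.1
now [ 471.8 -343.4  127.3] [180.    0.  -94.8] F [-1.   0.7 -1. ] w 12.0 t 8.85
dx 0.07 dy 0.08 dz 6.03 cm yaw 0.1
```

View pics/c8.png

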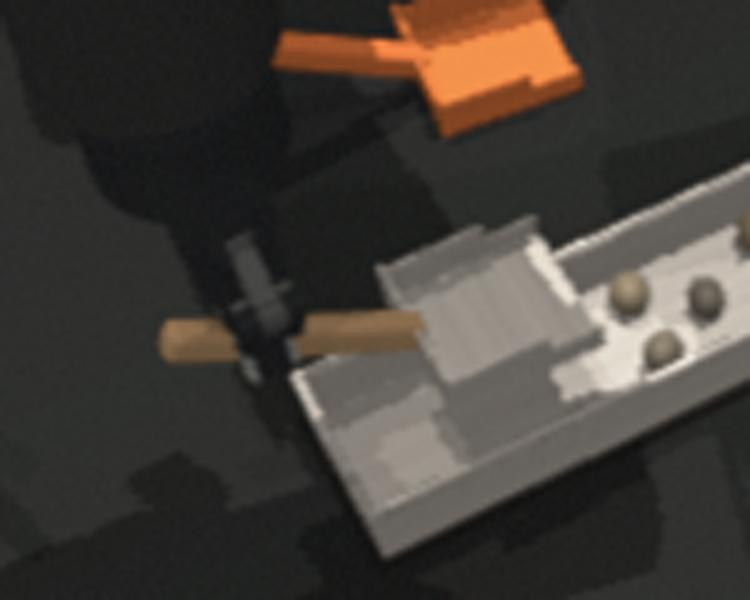

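Run:
```python
from sf import *
S=lambda P,x,y:('scene',P,px(x,y,5,(120,230)))
o=[S((36,-36,13),604,326),S((36,36,13),536,217),S((-36,36,26),377,267),S((12,36,22),482,228),S((-131,0,79),170,343)]
p=fitp(o)
r=fit([S((-123,42.5,38),290,372),S((-123,-42.5,38),380,515)]+[('scene',P,px(x,y,4,(150,220))) for P,x,y in [((134,42.5,38),522,152),((134,-42.5,38),598,249)]],[483,-206,85])
```

```text
pitch,off [-0.54  1.47 -0.7  -0.58] [ 0.3  0.3 -0.4  0.   0.2 -0.1 -0.1 -0.3 -0.3  0.   0.4 -0.2 -0.2]
lip [ 483.7 -210.    65.5] heel [ 477.7 -281.7   66.1] hend [ 469.8 -375.7  146. ]
pose [ 483.5  -205.31   85.33] res [ 1.2  0.8 -1.6 -0.1  0.6 -0.1 -0.4 -0.5]
```

```bash
python3 -m crank '[{"gripper":-1,"dx":0,"dy":0.05,"dz":1,"yaw":0.1},{"gripper":-1,"dx":0,"dy":0.05,"dz":2.5,"yaw":0.1},{"gripper":-1,"dx":0,"dy":0.05,"dz":4,"yaw":0.1},{"gripper":-1,"dx":0,"dy":0.05,"dz":4.8,"yaw":0.1},{"gripper":-1,"dx":0,"dy":0.05,"dz":5.2,"yaw":0.1}]'
python3 pan.py -42 68; python3 -m crank '[{"gripper":-1,"dx":0,"dy":0,"dz":0.3,"yaw":0}, {"gripper":-1,"dx":0,"dy":0,"dz":0.3,"yaw":0}]'; python3 pan.py -42 68
```

```text
clock: 9.35
tool_pos: [470.2, -343.5, 74.2]
ee_rot: [179.9, 0.0, -94.9]
ft_force: [-0.4, -0.5, -1.5]
width: 12.6
now [ 470.2 -343.5   74.2] [179.9   0.  -94.9] F [-0.4 -0.5 -1.5] w 12.6 t 9.35
dx 0.04 dy -0.07 dz 0.62 cm yaw -0.0
clock: 9.55
tool_pos: [470.7, -343.9, 72.4]
ee_rot: [180.0, -0.0, -95.0]
ft_force: [-0.1, -0.5, -1.5]
width: 12.0
now [ 470.7 -343.9   72.4] [180.  -0. -95.] F [-0.1 -0.5 -1.5] w 12.0 t 9.55
dx 0.01 dy -0.02 dz 0.44 cm yaw -0.1
```

```bash
python3 -m crank '[{"gripper":-1,"dx":0,"dy":0,"dz":0.2,"yaw":0}, {"gripper":-1,"dx":0,"dy":0,"dz":0.4,"yaw":0}, {"gripper":-1,"dx":0,"dy":0,"dz":0.45,"yaw":0}, {"gripper":-1,"dx":0,"dy":0,"dz":0.45,"yaw":0}]'; python3 pan.py -42 67.3
```

```text
clock: 9.95
tool_pos: [470.6, -343.9, 68.1]
ee_rot: [-180.0, -0.0, -95.0]
ft_force: [0.0, -0.2, -1.9]
width: 12.5
now [ 470.6 -343.9   68.1] [-180.   -0.  -95.] F [ 0.  -0.2 -1.9] w 12.5 t 9.95
dx 0.00 dy -0.03 dz 0.08 cm yaw -0.1
```

```bash
python3 -m crank '[{"gripper":-1,"dx":0,"dy":0,"dz":0.1,"yaw":0}, {"gripper":-1,"dx":0,"dy":0,"dz":0.1,"yaw":0}]'; python3 -m crank '[{"gripper":-1,"dx":0,"dy":0,"dz":0.1,"yaw":0}, {"gripper":-1,"dx":0,"dy":0,"dz":0.1,"yaw":0}]'
```

```text
clock: 10.15
tool_pos: [470.9, -344.0, 67.3]
ee_rot: [-180.0, -0.0, -95.0]
ft_force: [0.4, 0.0, 1.7]
width: 12.4
clock: 10.35
tool_pos: [471.2, -344.3, 66.7]
ee_rot: [-179.9, -0.0, -94.9]
ft_force: [0.1, -0.9, 5.6]
width: 12.6
```

```bash
python3 -m crank '[{"gripper":-1,"dx":-0.5,"dy":0,"dz":-0.06,"yaw":0},{"gripper":-1,"dx":-1.3,"dy":0,"dz":-0.06,"yaw":0},{"gripper":-1,"dx":-2.2,"dy":0,"dz":-0.06,"yaw":0},{"gripper":-1,"dx":-3.1,"dy":0,"dz":-0.06,"yaw":0},{"gripper":-1,"dx":-4,"dy":0,"dz":-0.06,"yaw":0}]';python3 pan.py 0 67;python3 -m crank '[{"gripper":-1,"dx":-0.9,"dy":0,"dz":0,"yaw":0},{"gripper":-1,"dx":-1.8,"dy":0,"dz":0,"yaw":0},{"gripper":-1,"dx":-2.7,"dy":0,"dz":0,"yaw":0},{"gripper":-1,"dx":-3.6,"dy":0,"dz":0,"yaw":0},{"gripper":-1,"dx":-4.2,"dy":0,"dz":0,"yaw":0}]';python3 pan.py 42 67
python3 - <<'E'
from h import *
cap('scene','s8');crop('s8',170,220,320,350,5,'c8')
E
```

```text
clock: 10.85
tool_pos: [474.3, -303.1, 66.8]
ee_rot: [-180.0, -0.0, -94.9]
ft_force: [-0.6, -1.1, 3.6]
width: 12.5
now [ 474.3 -303.1   66.8] [-180.    -0.   -94.9] F [-0.6 -1.1  3.6] w 12.5 t 10.85
dx -0.10 dy -0.01 dz -0.02 cm yaw -0.0
clock: 11.35
tool_pos: [477.8, -261.4, 66.6]
ee_rot: [-180.0, 0.0, -94.9]
ft_force: [-0.4, -1.2, 4.9]
width: 12.5
now [ 477.8 -261.4   66.6] [-180.     0.   -94.9] F [-0.4 -1.2  4.9] w 12.5 t 11.35
dx -0.11 dy -0.02 dz -0.04 cm yaw -0.0
```

View pics/c8.png

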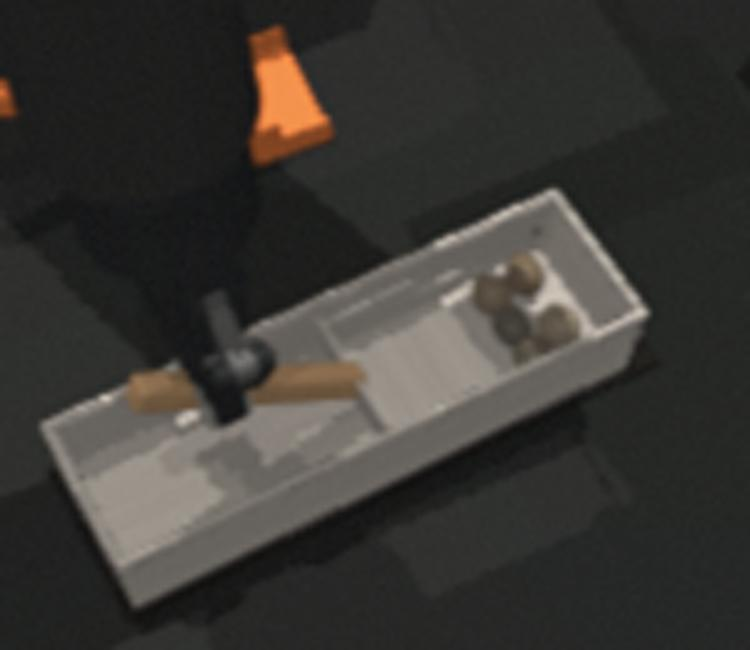

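```bash
python3 -m crank '[{"gripper":-1,"dx":-0.7,"dy":0,"dz":0,"yaw":0},{"gripper":-1,"dx":-1.4,"dy":0,"dz":0,"yaw":0},{"gripper":-1,"dx":-2,"dy":0,"dz":0,"yaw":0},{"gripper":-1,"dx":-2.5,"dy":0,"dz":0,"yaw":0},{"gripper":-1,"dx":-3,"dy":0,"dz":0,"yaw":0}]';python3 pan.py 84 67;python3 -m crank '[{"gripper":-1,"dx":-0.3,"dy":0,"dz":0,"yaw":0},{"gripper":-1,"dx":-0.6,"dy":0,"dz":0,"yaw":0},{"gripper":-1,"dx":-0.8,"dy":0,"dz":0,"yaw":0}]';python3 pan.py 84 67
python3 - <<'E'
from h import *
cap('scene','s9');crop('s9',170,220,320,350,5,'c8');cap('top','t9');crop('t9',330,190,450,280,6,'c9')
E
```

```text
clock: 11.9
tool_pos: [480.5, -232.2, 66.7]
ee_rot: [-180.0, -0.0, -95.0]
ft_force: [-0.6, -1.2, 5.9]
width: 12.8
now [ 480.5 -232.2   66.7] [-180.   -0.  -95.] F [-0.6 -1.2  5.9] w 12.8 t 11.9
dx -1.38 dy -0.00 dz -0.03 cm yaw -0.1
clock: 12.2
tool_pos: [481.1, -224.3, 66.7]
ee_rot: [-180.0, -0.0, -95.0]
ft_force: [-1.0, -1.0, 5.3]
width: 12.8
now [ 481.1 -224.3   66.7] [-180.   -0.  -95.] F [-1.  -1.   5.3] w 12.8 t 12.2
dx -0.58 dy -0.01 dz -0.03 cm yaw -0.1
```

View pics/c8.png

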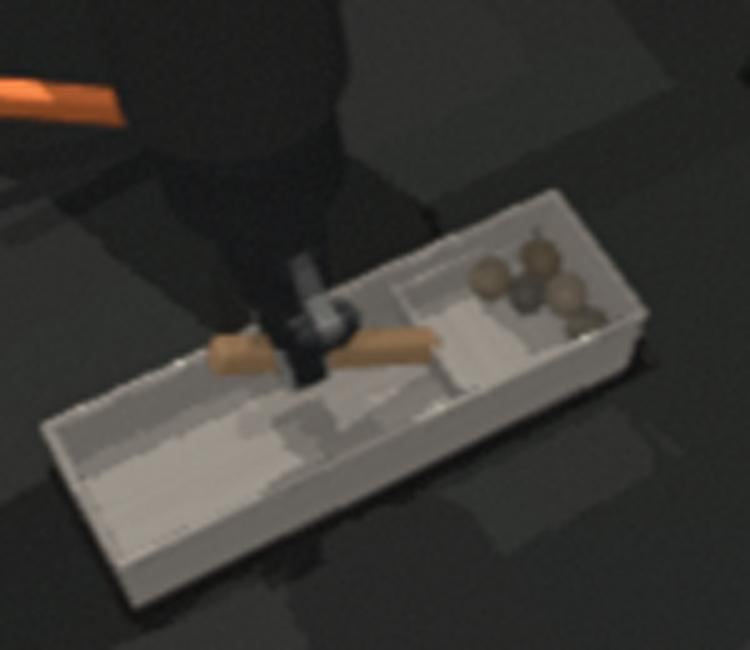

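View pics/c9.png

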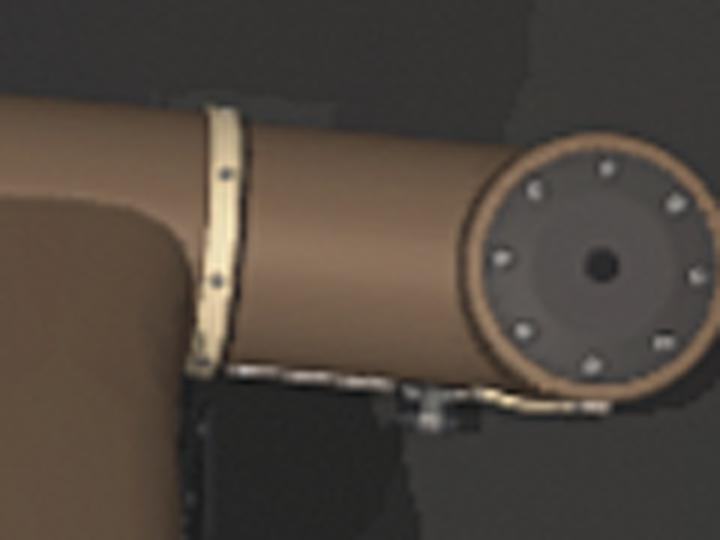

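```bash
python3 -m crank '[{"gripper":-1,"dx":-0.2,"dy":0,"dz":0,"yaw":0},{"gripper":-1,"dx":-0.4,"dy":0,"dz":0,"yaw":0},{"gripper":-1,"dx":-0.5,"dy":0,"dz":0,"yaw":0},{"gripper":-1,"dx":-0.5,"dy":0,"dz":0,"yaw":0}]';python3 pan.py 84 67;python3 -m crank '[{"gripper":-1,"dx":-0.1,"dy":0,"dz":0,"yaw":0},{"gripper":-1,"dx":-0.2,"dy":0,"dz":0,"yaw":0}]';python3 pan.py 84 67
```

```text
clock: 12.7
tool_pos: [481.5, -219.6, 66.7]
ee_rot: [-180.0, -0.0, -95.0]
ft_force: [-0.5, -2.3, 6.6]
width: 12.5
now [ 481.5 -219.6   66.7] [-180.   -0.  -95.] F [-0.5 -2.3  6.6] w 12.5 t 12.7
dx -0.12 dy -0.01 dz -0.03 cm yaw -0.1
clock: 12.9
tool_pos: [481.7, -219.1, 67.1]
ee_rot: [180.0, -0.1, -94.9]
ft_force: [-1.7, -17.2, 5.7]
width: 12.6
now [ 481.7 -219.1   67.1] [ 1.80e+02 -1.00e-01 -9.49e+01] F [ -1.7 -17.2   5.7] w 12.6 t 12.9
dx -0.06 dy 0.00 dz 0.01 cm yaw -0.0
```

```bash
python3 -m crank '[{"gripper":-1,"dx":0.1,"dy":0,"dz":0,"yaw":0},{"gripper":-1,"dx":0.1,"dy":0,"dz":0,"yaw":0}]';python3 - <<'E'
from h import *
cap('scene','s10');crop('s10',230,230,310,300,9,'c8')
E
```

```text
clock: 13.1
tool_pos: [481.6, -219.4, 66.9]
ee_rot: [-180.0, -0.1, -95.0]
ft_force: [-1.6, -6.5, 5.3]
width: 12.2
```

View pics/c8.png

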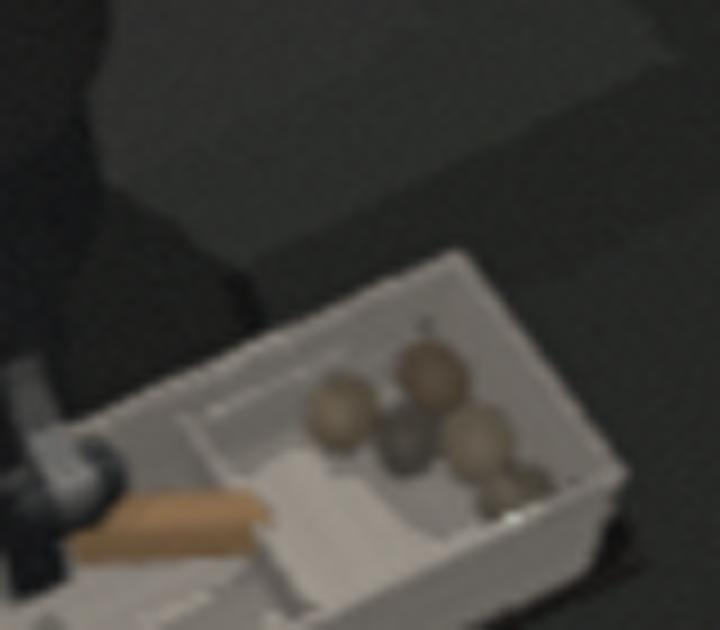

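```bash
python3 -m crank '[{"gripper":-1,"dx":0.2,"dy":0,"dz":0.3,"yaw":0},{"gripper":-1,"dx":0.4,"dy":0,"dz":0.5,"yaw":0},{"gripper":-1,"dx":0.6,"dy":0,"dz":0.7,"yaw":0},{"gripper":-1,"dx":0.6,"dy":0,"dz":0.7,"yaw":0}]';python3 - <<'E'
from h import *
cap('scene','s11');crop('s11',200,230,310,300,7,'c8')
E
```

```text
clock: 13.55
tool_pos: [481.1, -224.6, 59.5]
ee_rot: [-180.0, -0.0, -95.0]
ft_force: [0.9, -1.0, 5.0]
width: 12.6
```

View pics/c8.png

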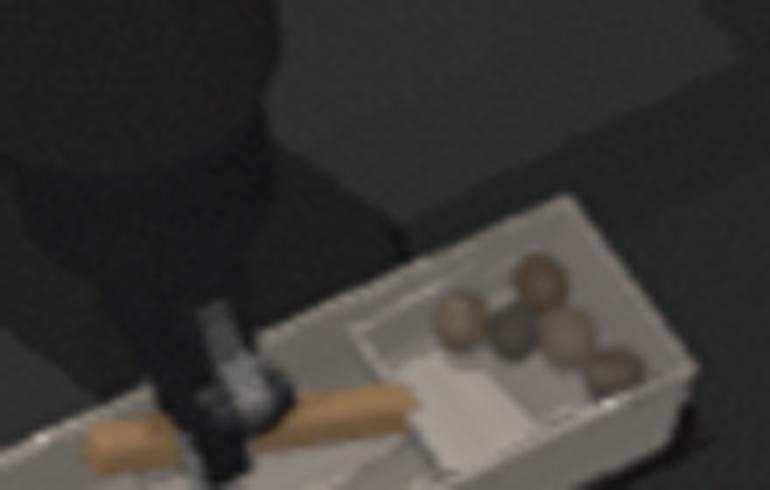

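```bash
python3 -m crank '[{"gripper":-1,"dx":0.15,"dy":0,"dz":0.2,"yaw":0},{"gripper":-1,"dx":0.35,"dy":0,"dz":0.4,"yaw":0},{"gripper":-1,"dx":0.35,"dy":0,"dz":0.4,"yaw":0}]'; python3 -m crank '[{"gripper":-1,"dx":0,"dy":0,"dz":-0.3,"yaw":0},{"gripper":-1,"dx":0.1,"dy":0,"dz":-0.8,"yaw":0},{"gripper":-1,"dx":0.2,"dy":0,"dz":-1.2,"yaw":0},{"gripper":-1,"dx":0.3,"dy":0,"dz":-1.6,"yaw":0},{"gripper":-1,"dx":0.3,"dy":0,"dz":-2,"yaw":0}]';python3 - <<'E'
from h import *
cap('scene','s12');crop('s12',200,210,310,300,7,'c8')
E
```

```text
clock: 13.9
tool_pos: [480.7, -227.8, 55.4]
ee_rot: [180.0, 0.0, -95.0]
ft_force: [0.2, 0.8, 5.0]
width: 12.4
clock: 14.4
tool_pos: [480.3, -230.9, 75.9]
ee_rot: [180.0, 0.0, -95.0]
ft_force: [-0.2, -0.3, -3.5]
width: 12.8
```

View pics/c8.png

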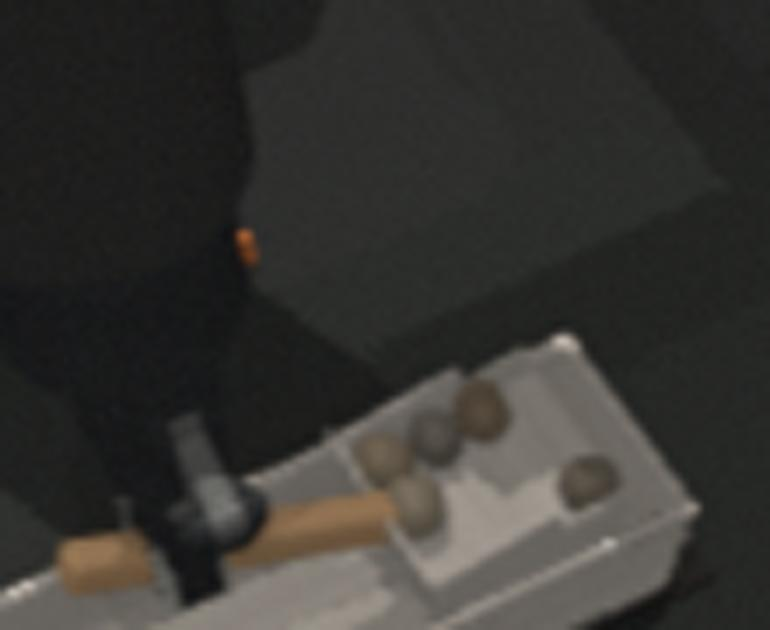

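Run:
```python
from sf import *
S=lambda P,x,y:('scene',P,px(x,y,7,(200,210)))
d=np.load('pics/s12.npy')
for x,y in((590,480),(480,408),(415,505),(590,500)):
    u,v=px(x,y,7,(200,210));print(w('scene',u,v,d=d[int(round(v)),int(round(u))]).round(1))
s=env.state();t=s['tool_pos'];h=s['ee_rot'][2]+180
R=Rotation.from_euler('ZY',[h,-12],degrees=True)
im=cv2.imread('pics/c8.png')
for P in [(36,-36,0),(36,36,0),(36,-36,13),(36,36,13),(12,-36,13),(12,-36,22),(12,36,22),(-36,36,26),(-36,-36,26)]:
    W=R.apply(np.array(P)-g0)+t+[0,0,-2]; q=(proj('scene',W)[0]-[200,210]+.5)*7-.5;print(P,W.round(1))
    cv2.circle(im,tuple(int(a) for a in q),4,(0,0,255),1)
cv2.imwrite('pics/c8b.png',im)
```

```text
[ 517.6 -102.2   51.1]
[ 473.8 -115.8   55.2]
[ 489.1 -151.4   46.8]
[ 522.6 -105.8   48.6]
(36, -36, 0) [528.9 -92.5  45.5]
(36, 36, 0) [457.1 -86.2  45.5]
(36, -36, 13) [528.6 -95.2  58.2]
(36, 36, 13) [456.9 -88.9  58.2]
(12, -36, 13) [ 526.6 -118.6   53.2]
(12, -36, 22) [ 526.4 -120.4   62. ]
(12, 36, 22) [ 454.7 -114.2   62. ]
(-36, 36, 26) [ 450.6 -161.8   55.9]
(-36, -36, 26) [ 522.3 -168.    55.9]
```

View pics/c8b.png

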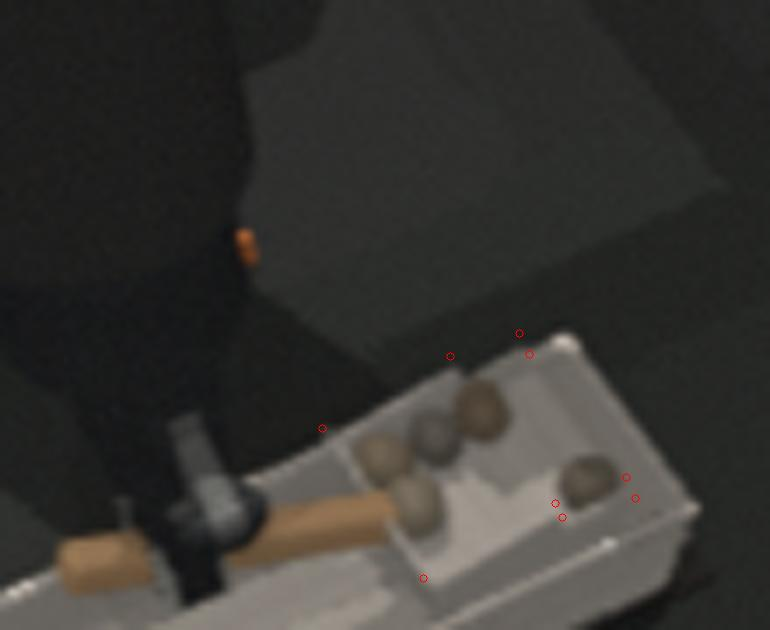

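```bash
python3 -m crank '[{"gripper":-1,"dx":0,"dy":0,"dz":-0.5,"yaw":0},{"gripper":-1,"dx":0,"dy":0,"dz":-1.5,"yaw":0},{"gripper":-1,"dx":0,"dy":0,"dz":-3,"yaw":0},{"gripper":-1,"dx":0,"dy":0,"dz":-4.3,"yaw":0},{"gripper":-1,"dx":0,"dy":0,"dz":-5,"yaw":0}]';python3 d.py 540.6 112.1 125 -75.1
```

```text
clock: 14.95
tool_pos: [481.1, -230.9, 127.3]
ee_rot: [-179.9, -0.0, -94.9]
ft_force: [0.6, -0.3, -2.7]
width: 12.8
now [ 481.1 -230.9  127.3] [-179.9   -0.   -94.9] F [ 0.6 -0.3 -2.7] w 12.8 t 14.95
dx -34.69 dy -2.98 dz 0.23 cm yaw -19.8
```

```bash
python3 -m crank '[{"gripper":-1,"dx":-0.5,"dy":0,"dz":0,"yaw":0},{"gripper":-1,"dx":-1.5,"dy":-0.1,"dz":0,"yaw":-0.7},{"gripper":-1,"dx":-3,"dy":-0.2,"dz":0,"yaw":-2},{"gripper":-1,"dx":-5,"dy":-0.4,"dz":0,"yaw":-3.5},{"gripper":-1,"dx":-7,"dy":-0.6,"dz":0,"yaw":-5}]';python3 d.py 540.6 112.1 125 -75.1;python3 - <<'E'
from h import *
cap('scene','s13');crop('s13',200,190,330,300,6,'c8')
E
```

```text
clock: 15.45
tool_pos: [492.0, -160.4, 124.8]
ee_rot: [179.9, 0.0, -89.9]
ft_force: [0.3, 0.1, -2.3]
width: 12.5
now [ 492.  -160.4  124.8] [179.9   0.  -89.9] F [ 0.3  0.1 -2.3] w 12.5 t 15.45
dx -27.24 dy -4.91 dz -0.02 cm yaw -14.8
```

View pics/c8.png

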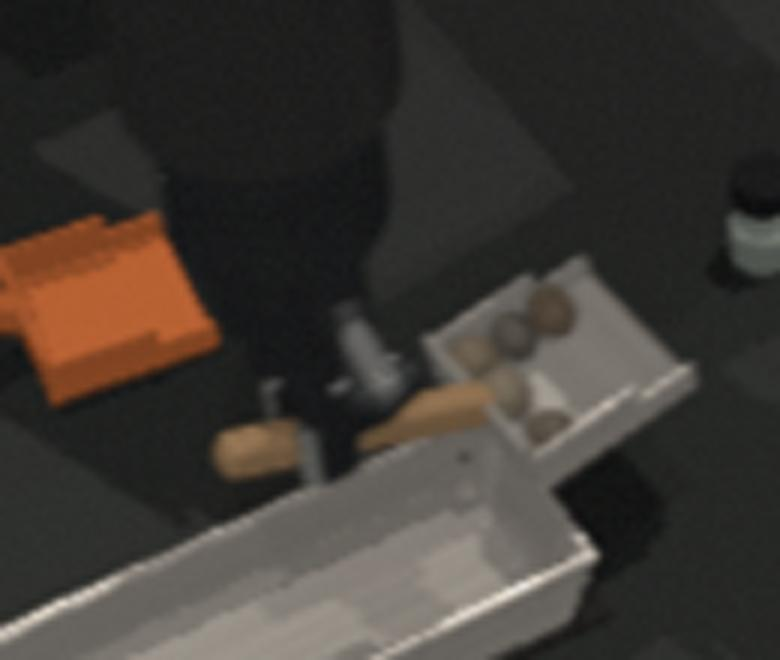

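```bash
python3 -m crank '[{"gripper":-1,"dx":-1,"dy":-0.1,"dz":0,"yaw":-0.5},{"gripper":-1,"dx":-2.5,"dy":-0.4,"dz":0,"yaw":-1.5},{"gripper":-1,"dx":-4.5,"dy":-0.8,"dz":0,"yaw":-3},{"gripper":-1,"dx":-6.7,"dy":-1.2,"dz":0,"yaw":-4.5},{"gripper":-1,"dx":-9,"dy":-1.6,"dz":0,"yaw":-6}]';python3 d.py 540.6 112.1 125 -75.1
```

```text
clock: 16.0
tool_pos: [508.0, -70.6, 125.1]
ee_rot: [179.9, -0.0, -83.9]
ft_force: [0.3, 0.0, -2.1]
width: 12.8
now [508.  -70.6 125.1] [179.9  -0.  -83.9] F [ 0.3  0.  -2.1] w 12.8 t 16.0
dx -17.82 dy -5.17 dz 0.01 cm yaw -8.8
```

```bash
python3 -m crank '[{"gripper":-1,"dx":-2.2,"dy":-0.6,"dz":0,"yaw":-1.5},{"gripper":-1,"dx":-4.4,"dy":-1.2,"dz":0,"yaw":-3},{"gripper":-1,"dx":-6.4,"dy":-1.8,"dz":0,"yaw":-4.5},{"gripper":-1,"dx":-8.2,"dy":-2.3,"dz":0,"yaw":-6},{"gripper":-1,"dx":-9.6,"dy":-2.7,"dz":0,"yaw":-7.5}]';python3 d.py 540.6 112.1 125 -75.1
```

```text
clock: 16.5
tool_pos: [524.9, 28.0, 125.1]
ee_rot: [179.9, -0.0, -76.3]
ft_force: [0.3, -0.7, -2.7]
width: 12.6
now [524.9  28.  125.1] [179.9  -0.  -76.3] F [ 0.3 -0.7 -2.7] w 12.6 t 16.5
dx -7.80 dy -3.52 dz 0.01 cm yaw -1.2
```

```bash
python3 -m crank '[{"gripper":-1,"dx":-1.2,"dy":-0.4,"dz":0,"yaw":-0.5},{"gripper":-1,"dx":-2.2,"dy":-0.7,"dz":0,"yaw":-1},{"gripper":-1,"dx":-3.0,"dy":-1,"dz":0,"yaw":-1.3},{"gripper":-1,"dx":-3.6,"dy":-1.2,"dz":0,"yaw":-1.3},{"gripper":-1,"dx":-4,"dy":-1.3,"dz":0,"yaw":-1.3}]';python3 d.py 540.6 112.1 125 -75.1
```

```text
clock: 17.0
tool_pos: [528.5, 69.0, 125.6]
ee_rot: [180.0, -0.0, -75.2]
ft_force: [0.7, -0.5, -2.2]
width: 13.0
now [528.5  69.  125.6] [180.   -0.  -75.2] F [ 0.7 -0.5 -2.2] w 13.0 t 17.0
dx -3.86 dy -2.28 dz 0.06 cm yaw -0.1
```

```bash
python3 -m crank '[{"gripper":-1,"dx":-0.5,"dy":-0.4,"dz":0,"yaw":0},{"gripper":-1,"dx":-1.3,"dy":-0.9,"dz":0,"yaw":0},{"gripper":-1,"dx":-2.4,"dy":-1.5,"dz":0,"yaw":-0.1},{"gripper":-1,"dx":-3.3,"dy":-2,"dz":0,"yaw":-0.1},{"gripper":-1,"dx":-3.8,"dy":-2.2,"dz":0,"yaw":-0.1}]';python3 d.py 540.6 112.1 125 -75.1;python3 - <<'E'
from h import *
cap('scene','s14');crop('s14',310,130,440,245,6,'c8')
E
python3 d.py 540.6 112.1 125 -75.1
```

```text
clock: 17.5
tool_pos: [540.4, 112.3, 125.5]
ee_rot: [-180.0, 0.0, -75.0]
ft_force: [0.6, -0.2, -0.9]
width: 12.7
now [540.4 112.3 125.5] [-180.    0.  -75.] F [ 0.6 -0.2 -0.9] w 12.7 t 17.5
dx 0.02 dy -0.01 dz 0.05 cm yaw 0.1
now [540.4 112.5 125.5] [-180.    0.  -75.] F [ 0.4  0.5 -2.6] w 12.9 t 17.55
dx 0.05 dy -0.01 dz 0.05 cm yaw 0.1
```

View pics/c8.png

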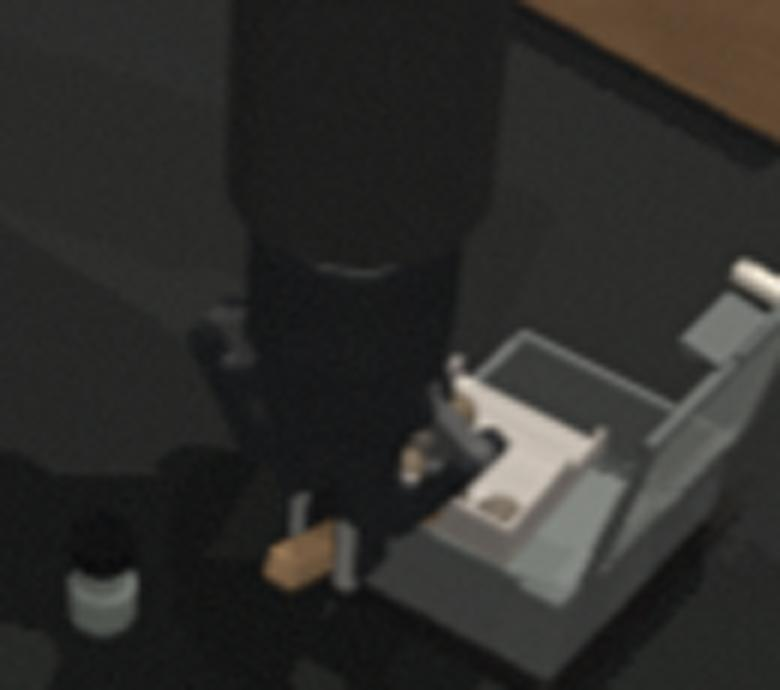

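Run:
```python
from sf import *
s=env.state();t=s['tool_pos'];h=s['ee_rot'][2]+180
im=cv2.imread('pics/c8.png')
for pit,col in((12,(0,0,255)),(8,(0,255,0)),(16,(255,0,0))):
  R=Rotation.from_euler('ZY',[h,-pit],degrees=True)
  for P in [(36,-36,13),(36,36,13),(12,-36,22),(-36,36,26),(-36,-36,26),(-131,0,79),(36,-36,0)]:
    W=R.apply(np.array(P)-g0)+t+[0,0,-2]; q=(proj('scene',W)[0]-[310,130]+.5)*6-.5
    if pit==12:print(P,W.round(1))
    cv2.circle(im,tuple(int(a) for a in q),4,col,1)
cv2.imwrite('pics/c8b.png',im)
```

```text
(36, -36, 13) [539.1 256.5 107.2]
(36, 36, 13) [469.6 237.9 107.2]
(12, -36, 22) [545.7 232.1 111. ]
(-36, 36, 26) [488.5 167.3 104.9]
(-36, -36, 26) [558.  185.9 104.9]
(-131, 0, 79) [550.1  76.2 137. ]
(36, -36, 0) [538.4 259.2  94.5]
```

View pics/c8b.png

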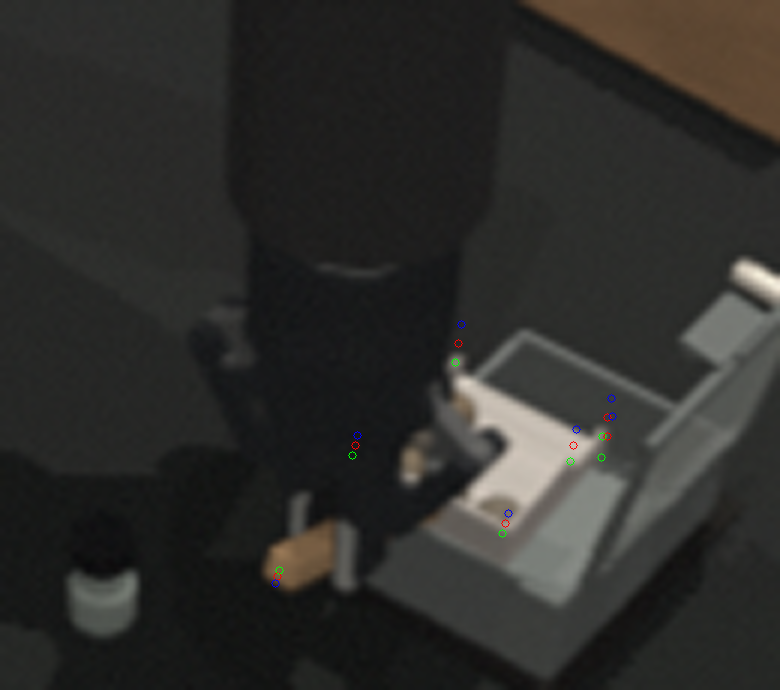

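```bash
python3 -m crank '[{"gripper":-1,"dx":0,"dy":0,"dz":0.4,"yaw":0},{"gripper":-1,"dx":0,"dy":0,"dz":1,"yaw":0},{"gripper":-1,"dx":0,"dy":0,"dz":1.6,"yaw":0},{"gripper":-1,"dx":0,"dy":0,"dz":1.85,"yaw":0},{"gripper":-1,"dx":0,"dy":0,"dz":1.85,"yaw":0}]'
python3 -m crank '[{"gripper":-1,"dx":-1.5,"dy":0,"dz":0,"yaw":0},{"gripper":-1,"dx":-4.5,"dy":0,"dz":0,"yaw":0},{"gripper":-1,"dx":0.5,"dy":0,"dz":0,"yaw":0},{"gripper":-1,"dx":3.5,"dy":0,"dz":0,"yaw":0},{"gripper":-1,"dx":3.5,"dy":0,"dz":0,"yaw":0}]';python3 d.py 540.6 112.1 125 -75.1;python3 - <<'E'
from h import *
cap('scene','s15');crop('s15',310,130,440,245,6,'c8')
E
```

```text
clock: 18.05
tool_pos: [539.6, 110.6, 106.4]
ee_rot: [179.9, -0.0, -75.1]
ft_force: [0.1, -1.0, -2.7]
width: 12.7
clock: 18.55
tool_pos: [549.2, 76.2, 107.3]
ee_rot: [-180.0, -0.0, -75.1]
ft_force: [-0.5, 0.4, -1.2]
width: 12.5
now [549.2  76.2 107.3] [-180.    -0.   -75.1] F [-0.5  0.4 -1.2] w 12.5 t 18.55
dx -3.69 dy -0.09 dz -1.77 cm yaw 0.0
```

View pics/c8.png

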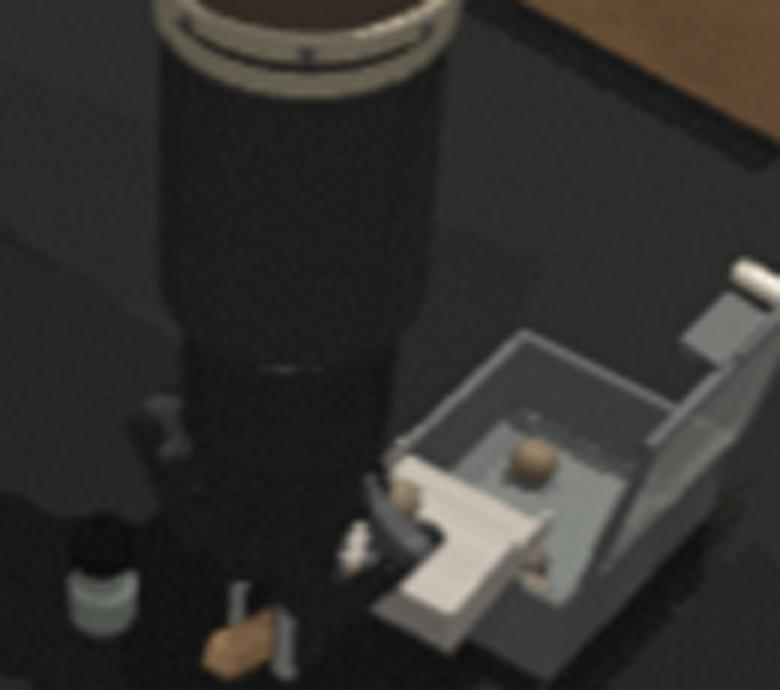

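```bash
python3 -m crank '[{"gripper":-1,"dx":-0.7,"dy":0,"dz":0,"yaw":0},{"gripper":-1,"dx":-1.7,"dy":0,"dz":0,"yaw":0},{"gripper":-1,"dx":-2.4,"dy":0,"dz":0,"yaw":0},{"gripper":-1,"dx":-2.7,"dy":0,"dz":0,"yaw":0},{"gripper":-1,"dx":-2.7,"dy":0,"dz":0,"yaw":0}]'
python3 -m crank '[{"gripper":-1,"dx":-2,"dy":0,"dz":0,"yaw":0},{"gripper":-1,"dx":-5.8,"dy":0,"dz":0,"yaw":0},{"gripper":-1,"dx":-0.8,"dy":0,"dz":0,"yaw":0},{"gripper":-1,"dx":2.7,"dy":0,"dz":0,"yaw":0},{"gripper":-1,"dx":2.7,"dy":0,"dz":0,"yaw":0}]';python3 d.py 540.6 112.1 125 -75.1;python3 - <<'E'
from h import *
cap('scene','s16');crop('s16',310,130,440,245,6,'c8')
E
```

```text
clock: 19.1
tool_pos: [541.9, 104.3, 107.2]
ee_rot: [-180.0, 0.0, -75.0]
ft_force: [0.5, 0.6, -0.7]
width: 12.7
clock: 19.6
tool_pos: [549.0, 75.5, 106.9]
ee_rot: [179.9, -0.0, -75.1]
ft_force: [0.1, 0.0, -2.4]
width: 12.5
now [549.   75.5 106.9] [179.9  -0.  -75.1] F [ 0.1  0.  -2.4] w 12.5 t 19.6
dx -3.75 dy -0.13 dz -1.81 cm yaw 0.0
```

View pics/c8.png

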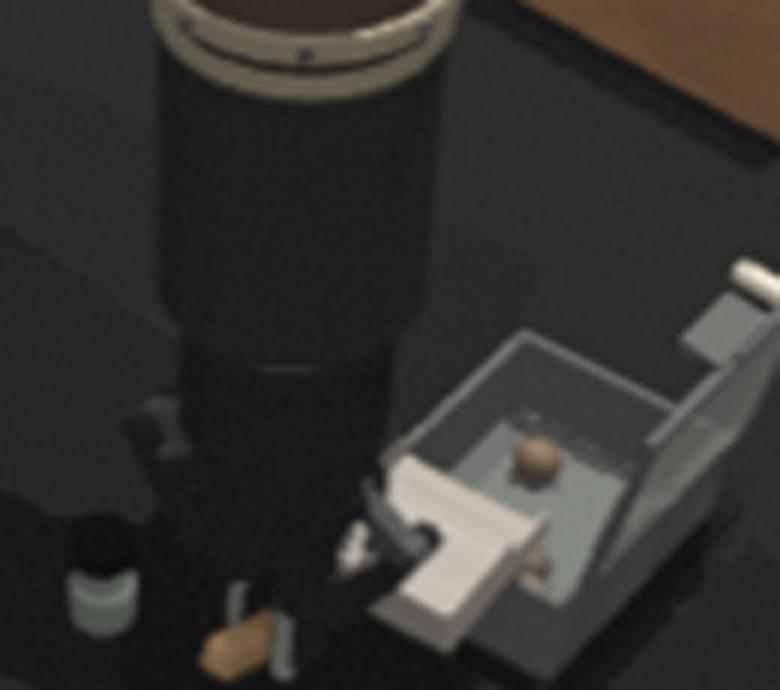

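```bash
python3 -m crank '[{"gripper":-1,"dx":-0.7,"dy":0,"dz":0,"yaw":0},{"gripper":-1,"dx":-1.7,"dy":0,"dz":0,"yaw":0},{"gripper":-1,"dx":-2.4,"dy":0,"dz":0,"yaw":0},{"gripper":-1,"dx":-2.7,"dy":0,"dz":0,"yaw":0},{"gripper":-1,"dx":-2.7,"dy":0,"dz":0,"yaw":0}]'
python3 -m crank '[{"gripper":-1,"dx":-2,"dy":0,"dz":0,"yaw":0},{"gripper":-1,"dx":-5.8,"dy":0,"dz":0,"yaw":0},{"gripper":-1,"dx":-0.8,"dy":0,"dz":0,"yaw":0},{"gripper":-1,"dx":2.7,"dy":0,"dz":0,"yaw":0},{"gripper":-1,"dx":2.7,"dy":0,"dz":0,"yaw":0}]';python3 - <<'E'
from h import *
cap('scene','s17');crop('s17',310,130,440,245,6,'c8');cap('top','t17');crop('t17',190,170,310,280,6,'c9')
E
```

```text
clock: 20.15
tool_pos: [541.9, 104.2, 107.2]
ee_rot: [-180.0, 0.0, -75.0]
ft_force: [0.4, 0.2, -2.5]
width: 12.4
clock: 20.65
tool_pos: [548.9, 75.5, 106.9]
ee_rot: [179.9, -0.0, -75.1]
ft_force: [-0.3, 0.6, -0.8]
width: 12.6
```

View pics/c8.png

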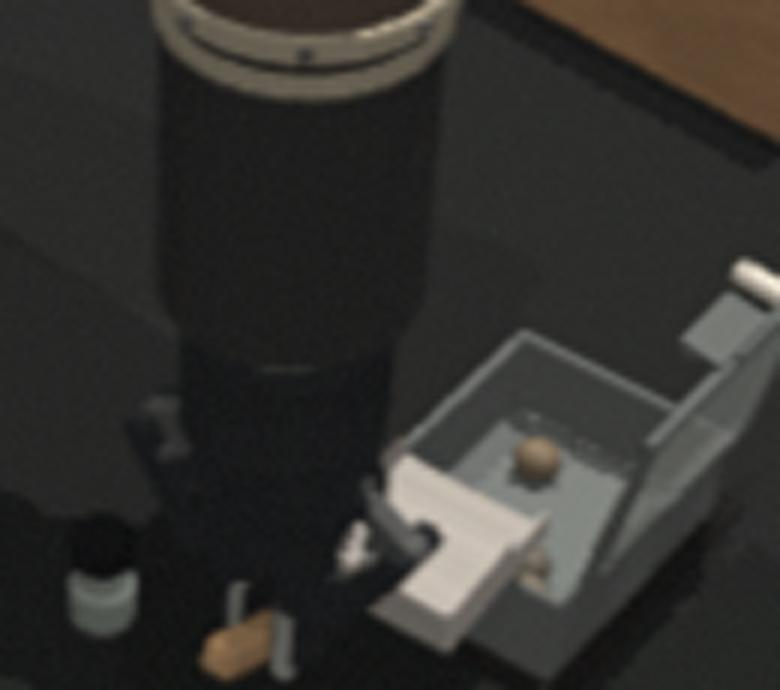

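View pics/c9.png

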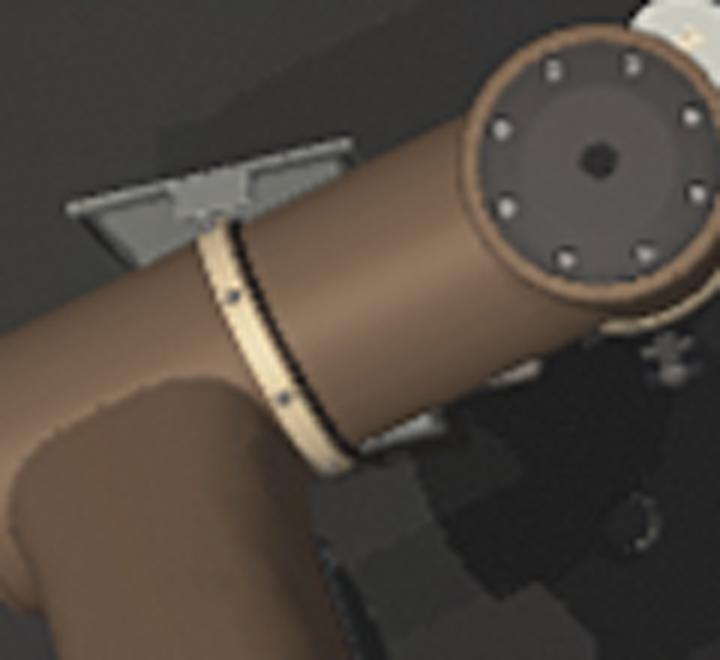

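```bash
python3 -m crank '[{"gripper":-1,"dx":0.1,"dy":0,"dz":-1,"yaw":0},{"gripper":-1,"dx":0.5,"dy":0,"dz":-3,"yaw":0},{"gripper":-1,"dx":1.2,"dy":0,"dz":-4,"yaw":0},{"gripper":-1,"dx":2.2,"dy":0,"dz":-4,"yaw":0},{"gripper":-1,"dx":3.4,"dy":0,"dz":-4,"yaw":0}]'
python3 -m crank '[{"gripper":-1,"dx":1.4,"dy":0,"dz":0,"yaw":0},{"gripper":-1,"dx":3,"dy":0,"dz":0,"yaw":0},{"gripper":-1,"dx":4.4,"dy":0,"dz":0,"yaw":0},{"gripper":-1,"dx":5.4,"dy":0,"dz":0,"yaw":0},{"gripper":-1,"dx":6,"dy":0,"dz":0,"yaw":0}]';python3 - <<'E'
from h import *
cap('scene','s18');crop('s18',300,150,440,255,5.5,'c8')
E
```

```text
clock: 21.25
tool_pos: [557.8, 43.9, 147.2]
ee_rot: [-180.0, 0.0, -75.0]
ft_force: [-0.7, -0.4, -2.0]
width: 12.4
clock: 21.75
tool_pos: [573.4, -14.9, 146.8]
ee_rot: [180.0, -0.0, -75.1]
ft_force: [0.1, 0.8, -2.3]
width: 12.8
```

View pics/c8.png

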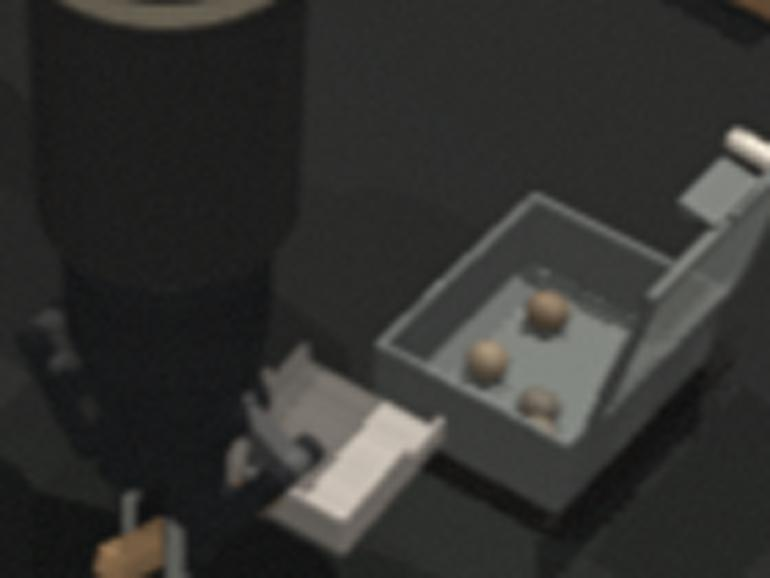

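```bash
python3 -m crank '[{"gripper":-1,"dx":0,"dy":0,"dz":0,"yaw":4},{"gripper":-1,"dx":0,"dy":0,"dz":0,"yaw":10},{"gripper":-1,"dx":0,"dy":0,"dz":0,"yaw":17},{"gripper":-1,"dx":0,"dy":0,"dz":0,"yaw":22},{"gripper":-1,"dx":0,"dy":0,"dz":0,"yaw":25}]';python3 - <<'E'
from h import *
cap('scene','s19');crop('s19',290,170,430,275,5.5,'c8')
E
```

```text
clock: 22.3
tool_pos: [573.2, -13.4, 147.1]
ee_rot: [180.0, 0.0, -100.2]
ft_force: [0.3, -0.1, -1.9]
width: 13.0
```

View pics/c8.png

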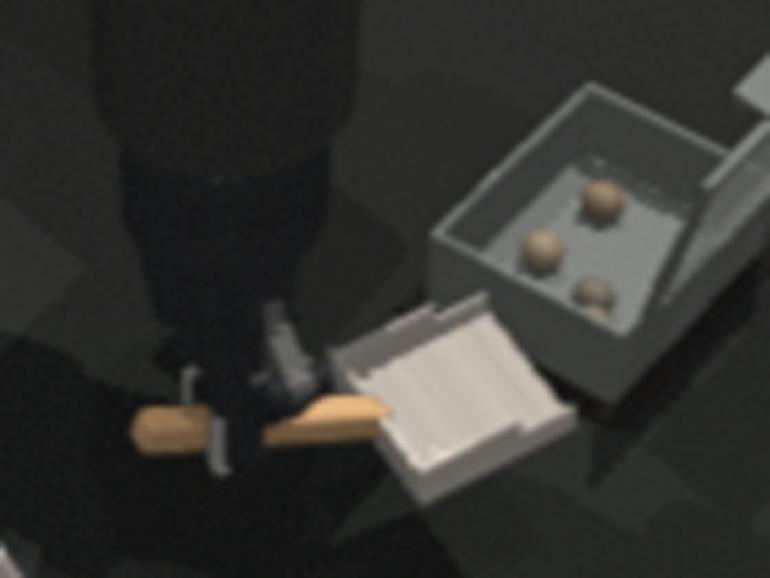

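```bash
python3 d.py 648 -210 110 -94.5
python3 - <<'E'
from h import *
crop('s19',200,120,460,300,3,'c9')
E
```

```text
now [573.2 -13.4 147.1] [ 180.     0.  -100.4] F [ 1.  -0.3 -1. ] w 13.0 t 22.35
dx 18.00 dy -10.89 dz 3.71 cm yaw -5.9
```

View pics/s19.png

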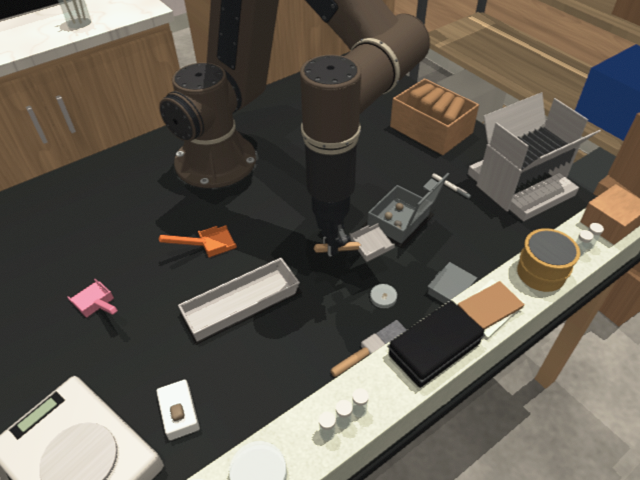

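```bash
python3 -m crank '[{"gripper":-1,"dx":4,"dy":-2.4,"dz":0,"yaw":-1},{"gripper":-1,"dx":8,"dy":-5,"dz":0,"yaw":-3},{"gripper":-1,"dx":12,"dy":-7.5,"dz":0.5,"yaw":-5},{"gripper":-1,"dx":16,"dy":-10,"dz":2,"yaw":-5.9},{"gripper":-1,"dx":18,"dy":-10.9,"dz":3.7,"yaw":-5.9}]'
python3 -m crank '[{"gripper":-1,"dx":0,"dy":0,"dz":2,"yaw":0},{"gripper":-1,"dx":0,"dy":0,"dz":4,"yaw":0},{"gripper":-1,"dx":0,"dy":0,"dz":4.8,"yaw":0},{"gripper":-1,"dx":0,"dy":0,"dz":5.3,"yaw":0},{"gripper":-1,"dx":0,"dy":0,"dz":5.3,"yaw":0}]'; python3 d.py 648 -210 51 -94.5
```

```text
clock: 22.85
tool_pos: [650.7, -213.1, 109.8]
ee_rot: [-179.9, -0.0, -94.1]
ft_force: [-0.6, 0.8, -2.5]
width: 12.4
clock: 23.35
tool_pos: [649.2, -209.6, 57.1]
ee_rot: [180.0, -0.0, -94.1]
ft_force: [-1.0, 0.6, -1.7]
width: 12.9
now [ 649.2 -209.6   57.1] [180.   -0.  -94.1] F [-1.   0.6 -1.7] w 12.9 t 23.35
dx 0.05 dy 0.12 dz 0.61 cm yaw 0.4
```

```bash
python3 -m crank '[{"gripper":-1,"dx":0,"dy":0,"dz":0.3,"yaw":0},{"gripper":-1,"dx":0,"dy":0,"dz":0.5,"yaw":0},{"gripper":-1,"dx":0,"dy":0,"dz":0.55,"yaw":0},{"gripper":-1,"dx":0,"dy":0,"dz":0.55,"yaw":0}]'
```

```text
clock: 23.75
tool_pos: [649.3, -209.8, 51.9]
ee_rot: [-180.0, 0.0, -94.1]
ft_force: [-0.0, 0.1, -0.9]
width: 12.7
```

```bash
python3 -m crank '[{"gripper":-1,"dx":0,"dy":0,"dz":0.15,"yaw":0},{"gripper":-1,"dx":0,"dy":0,"dz":0.15,"yaw":0},{"gripper":0.2,"dx":0,"dy":0,"dz":0.15,"yaw":0},{"gripper":0.2,"dx":0,"dy":0,"dz":0.15,"yaw":0},{"gripper":0.2,"dx":0,"dy":0,"dz":0.15,"yaw":0}]'
python3 -m crank '[{"gripper":0.4,"dx":0,"dy":0,"dz":-2,"yaw":0},{"gripper":0.4,"dx":0,"dy":0,"dz":-6,"yaw":0},{"gripper":-1,"dx":0,"dy":0,"dz":-11,"yaw":0},{"gripper":-1,"dx":0,"dy":0,"dz":-15,"yaw":0},{"gripper":-1,"dx":0,"dy":0,"dz":-16,"yaw":0}]'
python3 d.py 620 260 215 -75.1
```

```text
clock: 24.25
tool_pos: [649.3, -210.0, 50.3]
ee_rot: [-180.0, -0.0, -94.2]
ft_force: [1.2, -0.2, 0.8]
width: 50.8
clock: 24.75
tool_pos: [651.4, -210.6, 216.5]
ee_rot: [-179.5, -0.1, -94.1]
ft_force: [0.7, 0.3, 0.2]
width: 16.6
now [ 651.4 -210.6  216.5] [-1.795e+02 -1.000e-01 -9.410e+01] F [0.7 0.3 0.2] w 16.6 t 24.75
dx -46.71 dy 6.52 dz 0.15 cm yaw -19.0
```

Run:
```python
from h import *
cap('scene','s20');crop('s20',220,200,420,340,4,'c8');cap('top','t20');crop('t20',190,170,310,270,6,'c9')
```

```text
(no output)
```

View pics/c8.png

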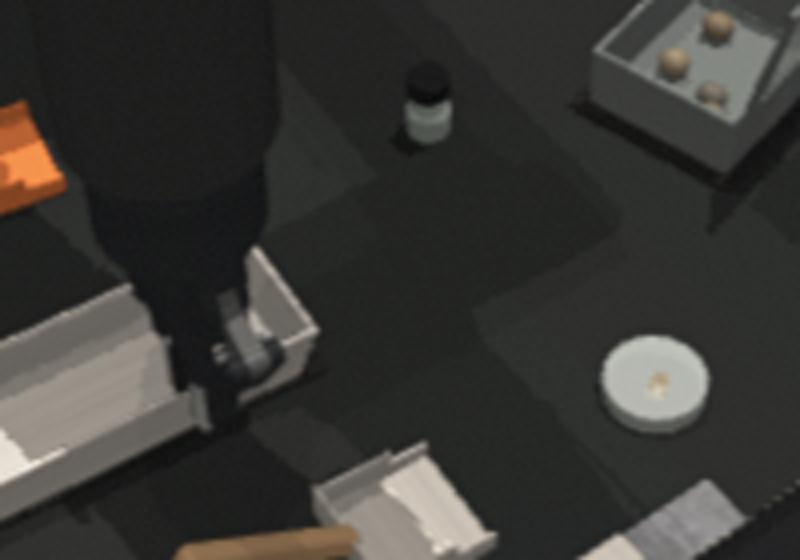

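View pics/c9.png

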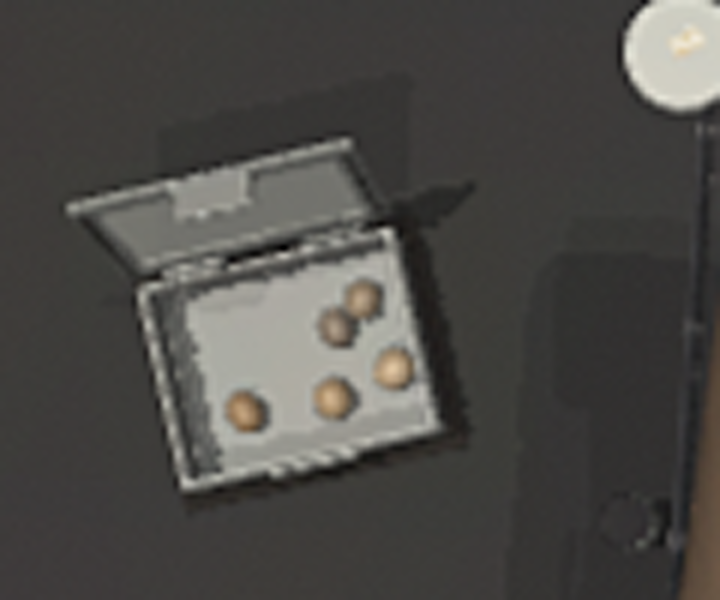

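```bash
cat > case.py <<'E'
import sys
from d import delta
import numpy as np
from rig import env
c,s=np.cos(np.radians(14.87)),np.sin(np.radians(14.87))
def go(x,y,z,th=-75.1): # TCP target in case frame
    p=env.state()['tool_pos'];d=p[:2]-[501.1,260.9];print('case xy tip z',round(d[0]*c+d[1]*s,1),round(-d[0]*s+d[1]*c,1),round(p[2]-14,1))
    delta(501.1+c*x-s*y,260.9+s*x+c*y,z,th)
if __name__=='__main__':go(*map(float,sys.argv[1:]))
E
python3 case.py 130 0 216
python3 -m crank '[{"gripper":-1,"dx":-4,"dy":0.5,"dz":0,"yaw":0},{"gripper":-1,"dx":-9,"dy":1.5,"dz":0,"yaw":-5},{"gripper":-1,"dx":-14,"dy":2.5,"dz":0,"yaw":-10},{"gripper":-1,"dx":-19,"dy":3.5,"dz":0,"yaw":-15},{"gripper":-1,"dx":-24,"dy":4,"dz":0,"yaw":-19}]'
python3 case.py 130 0 216
```

```text
case xy tip z 23.3 -493.4 198.9
now [ 650.2 -210.   212.9] [-179.7   -0.   -94.2] F [-1.   0.4 -1.5] w 1.4 t 24.85
dx -50.13 dy 5.99 dz -0.31 cm yaw -19.1
clock: 25.35
tool_pos: [625.1, 30.7, 208.4]
ee_rot: [179.9, 0.0, -75.0]
ft_force: [1.6, 0.8, 0.4]
width: -0.2
case xy tip z 60.8 -254.3 194.4
now [625.1  30.7 208.4] [179.9   0.  -75. ] F [1.6 0.8 0.4] w -0.2 t 25.35
dx -25.41 dy -6.99 dz -0.76 cm yaw 0.1
```

```bash
python3 -m crank '[{"gripper":-1,"dx":-4.5,"dy":-2,"dz":0,"yaw":0},{"gripper":-1,"dx":-9.5,"dy":-4.5,"dz":0,"yaw":0},{"gripper":-1,"dx":-14.5,"dy":-7,"dz":0,"yaw":0},{"gripper":-1,"dx":-19.5,"dy":-7,"dz":0,"yaw":0},{"gripper":-1,"dx":-24,"dy":-7,"dz":0,"yaw":0}]'
python3 case.py 130 0 150
```

```text
clock: 25.85
tool_pos: [633.5, 275.1, 207.3]
ee_rot: [179.8, -0.1, -75.2]
ft_force: [1.4, 0.2, -0.1]
width: -0.2
case xy tip z 131.6 -20.3 193.3
now [633.5 275.1 207.3] [ 1.798e+02 -1.000e-01 -7.520e+01] F [ 1.4  0.2 -0.1] w -0.2 t 25.85
dx -2.03 dy 0.16 dz 5.73 cm yaw -0.1
```

```bash
python3 -m crank '[{"gripper":-1,"dx":-1.5,"dy":0,"dz":1.5,"yaw":0},{"gripper":-1,"dx":-2,"dy":0,"dz":4,"yaw":0},{"gripper":-1,"dx":-2,"dy":0,"dz":5.7,"yaw":0},{"gripper":-1,"dx":-2,"dy":0,"dz":6.2,"yaw":0},{"gripper":-1,"dx":-2,"dy":0,"dz":6.2,"yaw":0}]'
python3 case.py 130 0 150;python3 - <<'E'
from h import *
cap('scene','s21');crop('s21',350,100,490,240,4.5,'c8')
E
```

```text
clock: 26.35
tool_pos: [628.5, 292.0, 146.1]
ee_rot: [179.8, -0.1, -75.2]
ft_force: [0.2, 0.0, 0.0]
width: -0.3
case xy tip z 131.1 -2.7 132.1
now [628.5 292.  146.1] [ 1.798e+02 -1.000e-01 -7.520e+01] F [0.2 0.  0. ] w -0.3 t 26.35
dx -0.27 dy 0.11 dz -0.39 cm yaw -0.1
```

View pics/c8.png

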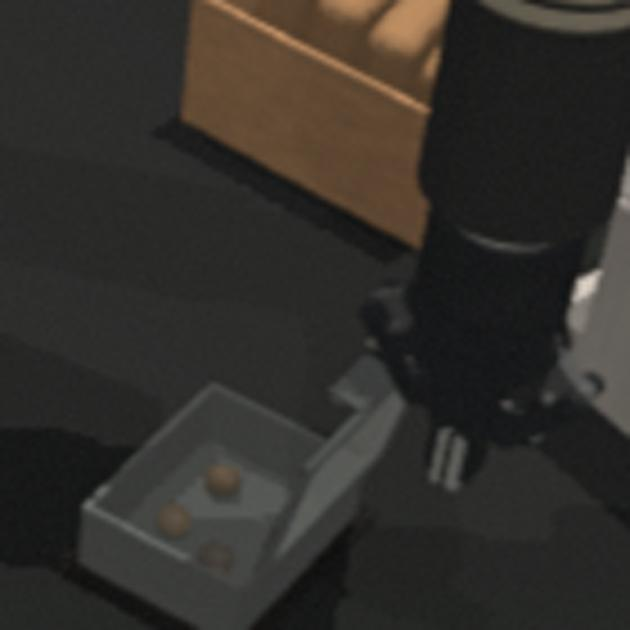

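```bash
python3 -m crank '[{"gripper":-1,"dx":-0.3,"dy":0.6,"dz":-0.8,"yaw":0},{"gripper":-1,"dx":-0.3,"dy":1.8,"dz":-1.1,"yaw":0},{"gripper":-1,"dx":-0.3,"dy":3,"dz":-1.3,"yaw":0},{"gripper":-1,"dx":-0.3,"dy":4.2,"dz":-1.5,"yaw":0},{"gripper":-1,"dx":-0.3,"dy":5.4,"dz":-1.5,"yaw":0}]'
python3 case.py 49 0 158.6;python3 - <<'E'
from h import *
cap('scene','s22');crop('s22',350,100,490,240,4.5,'c8')
E
```

```text
clock: 26.9
tool_pos: [575.4, 281.8, 164.4]
ee_rot: [-179.9, 0.0, -75.1]
ft_force: [0.4, -0.6, 0.8]
width: -0.1
case xy tip z 77.2 1.1 150.4
now [575.4 281.8 164.4] [-179.9    0.   -75.1] F [ 0.4 -0.6  0.8] w -0.1 t 26.9
dx 0.11 dy 2.82 dz 0.58 cm yaw -0.0
```

View pics/c8.png

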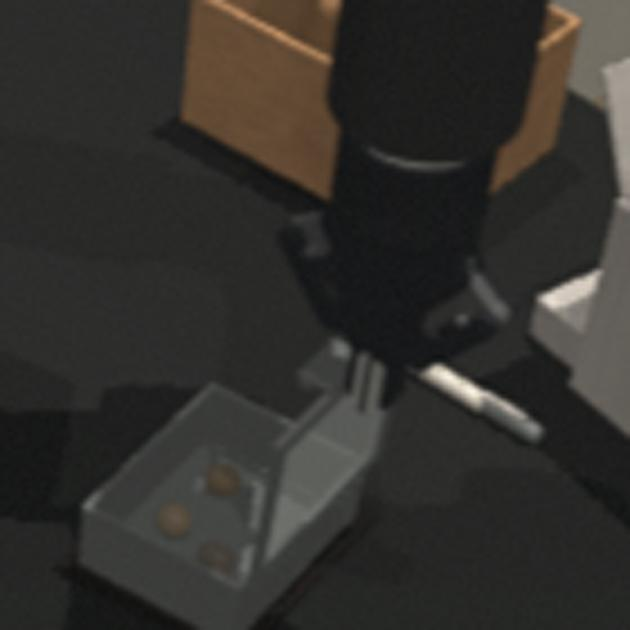

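```bash
python3 -m crank '[{"gripper":-1,"dx":0,"dy":1.2,"dz":0.2,"yaw":0},{"gripper":-1,"dx":0,"dy":2.4,"dz":0.5,"yaw":0},{"gripper":-1,"dx":0,"dy":3.5,"dz":0.9,"yaw":0},{"gripper":-1,"dx":0,"dy":4.5,"dz":1.3,"yaw":0},{"gripper":-1,"dx":0,"dy":5.5,"dz":1.7,"yaw":0}]'
python3 case.py 0 0 129.6;python3 - <<'E'
from h import *
cap('scene','s23');crop('s23',350,100,490,240,4.5,'c8')
E
```

```text
clock: 27.45
tool_pos: [522.1, 267.5, 145.6]
ee_rot: [180.0, -0.0, -75.2]
ft_force: [0.8, 0.0, 0.4]
width: -0.2
case xy tip z 22.0 1.0 131.6
now [522.1 267.5 145.6] [180.   -0.  -75.2] F [0.8 0.  0.4] w -0.2 t 27.45
dx 0.10 dy 2.20 dz 1.60 cm yaw -0.1
```

View pics/c8.png

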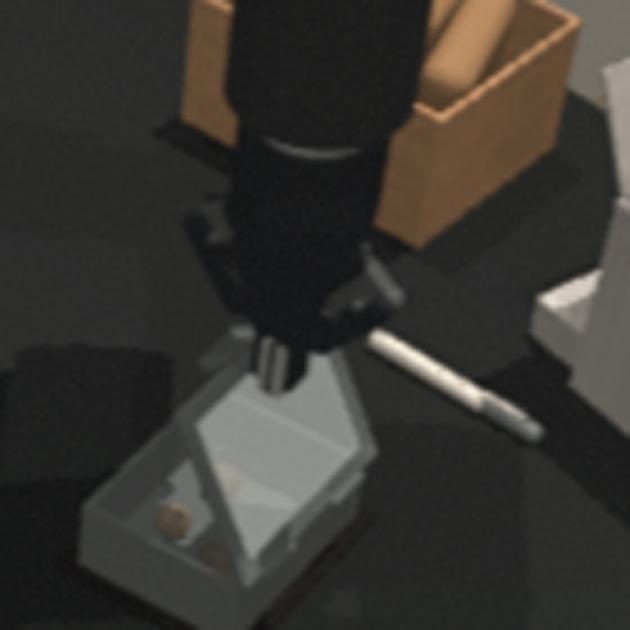

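```bash
python3 -m crank '[{"gripper":-1,"dx":0,"dy":0.9,"dz":0.6,"yaw":0},{"gripper":-1,"dx":0,"dy":1.8,"dz":1.3,"yaw":0},{"gripper":-1,"dx":0,"dy":2.6,"dz":2.1,"yaw":0},{"gripper":-1,"dx":0,"dy":3.3,"dz":3,"yaw":0},{"gripper":-1,"dx":0,"dy":4,"dz":4,"yaw":0}]'
python3 case.py -24 0 87;python3 - <<'E'
from h import *
cap('scene','s24');crop('s24',350,100,490,240,4.5,'c8')
E
```

```text
clock: 28.0
tool_pos: [483.8, 257.4, 105.3]
ee_rot: [180.0, -0.0, -75.2]
ft_force: [0.7, 1.1, -0.2]
width: -0.3
case xy tip z -17.6 1.0 91.3
now [483.8 257.4 105.3] [180.   -0.  -75.2] F [ 0.7  1.1 -0.2] w -0.3 t 28.0
dx 0.10 dy 0.64 dz 1.83 cm yaw -0.1
```

View pics/c8.png

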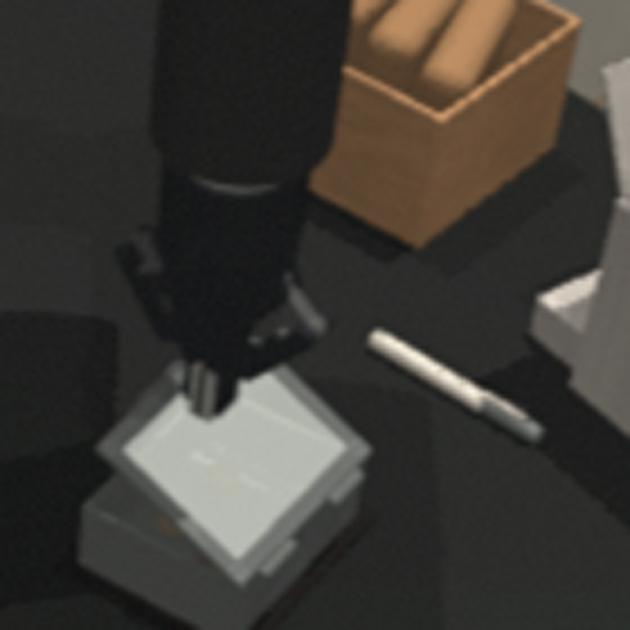

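```bash
python3 -m crank '[{"gripper":-1,"dx":0,"dy":0.3,"dz":0.8,"yaw":0},{"gripper":-1,"dx":0,"dy":0.7,"dz":1.7,"yaw":0},{"gripper":-1,"dx":0,"dy":0.7,"dz":1.9,"yaw":0},{"gripper":-1,"dx":0,"dy":1.5,"dz":1.1,"yaw":0},{"gripper":-1,"dx":0,"dy":2.9,"dz":1.1,"yaw":0}]'
python3 case.py -46 0 87;python3 - <<'E'
from h import *
cap('scene','s25');crop('s25',350,100,490,240,4.5,'c8')
E
python3 case.py -46 0 72
```

```text
clock: 28.55
tool_pos: [456.8, 250.7, 96.2]
ee_rot: [-179.9, 0.0, -75.2]
ft_force: [0.3, 0.4, -0.2]
width: -0.1
case xy tip z -45.4 1.5 82.2
now [456.8 250.7  96.2] [-179.9    0.   -75.2] F [ 0.3  0.4 -0.2] w -0.1 t 28.55
dx 0.15 dy 0.06 dz 0.92 cm yaw -0.1
case xy tip z -48.4 0.8 81.7
now [454.2 249.2  95.7] [180.    0.  -75.2] F [-3.9 -3.3 -1.8] w 0.4 t 28.6
dx 0.08 dy -0.24 dz 2.37 cm yaw -0.1
```

View pics/c8.png

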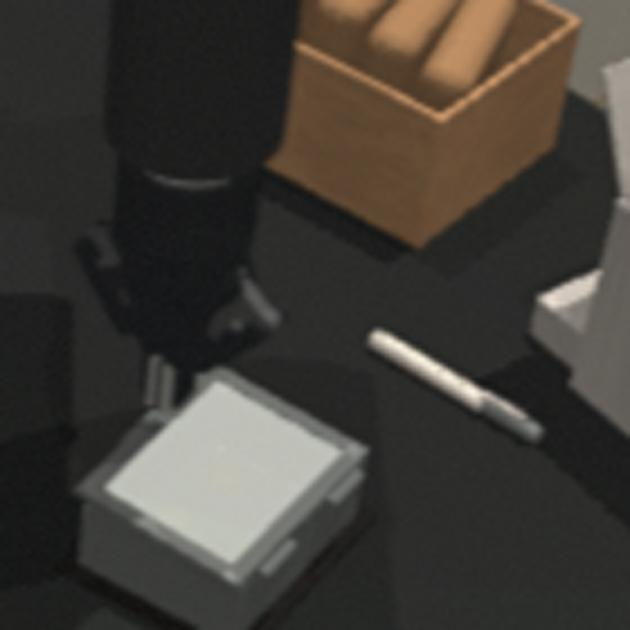

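```bash
python3 -m crank '[{"gripper":-1,"dx":0.1,"dy":-0.3,"dz":0.3,"yaw":0},{"gripper":-1,"dx":0.1,"dy":-0.3,"dz":0.8,"yaw":0},{"gripper":-1,"dx":0.1,"dy":-0.3,"dz":1.3,"yaw":0},{"gripper":-1,"dx":0.1,"dy":-0.3,"dz":1.8,"yaw":0},{"gripper":-1,"dx":0.1,"dy":-0.3,"dz":2,"yaw":0}]'
python3 case.py -45 0 68
```

```text
clock: 29.1
tool_pos: [459.6, 249.9, 74.9]
ee_rot: [180.0, -0.0, -75.1]
ft_force: [-7.0, -0.1, 16.9]
width: 0.2
case xy tip z -43.0 -0.0 60.9
now [459.6 249.9  74.9] [180.   -0.  -75.1] F [-7.  -0.1 16.9] w 0.2 t 29.1
dx -0.00 dy 0.20 dz 0.69 cm yaw -0.0
```

```bash
python3 -m crank '[{"gripper":-1,"dx":0,"dy":0,"dz":0.1,"yaw":0},{"gripper":-1,"dx":0,"dy":0,"dz":0.2,"yaw":0},{"gripper":-1,"dx":0,"dy":0,"dz":0.3,"yaw":0}]'
python3 case.py -45 0 68
```

```text
clock: 29.4
tool_pos: [459.3, 249.7, 72.5]
ee_rot: [180.0, -0.0, -75.2]
ft_force: [-4.2, -1.1, 7.8]
width: -0.1
case xy tip z -43.3 -0.0 58.5
now [459.3 249.7  72.5] [180.   -0.  -75.2] F [-4.2 -1.1  7.8] w -0.1 t 29.4
dx -0.00 dy 0.17 dz 0.45 cm yaw -0.1
```

Past the force peak; continuing down.

```bash
python3 -m crank '[{"gripper":-1,"dx":0,"dy":0,"dz":0.15,"yaw":0},{"gripper":-1,"dx":0,"dy":0,"dz":0.3,"yaw":0},{"gripper":-1,"dx":0,"dy":0,"dz":0.45,"yaw":0},{"gripper":-1,"dx":0,"dy":0,"dz":0.45,"yaw":0}]'
python3 case.py -45 0 68
```

```text
clock: 29.8
tool_pos: [459.6, 249.9, 68.0]
ee_rot: [180.0, -0.0, -75.1]
ft_force: [-3.8, 0.0, 9.6]
width: 0.0
case xy tip z -43.0 0.0 54.0
now [459.6 249.9  68. ] [180.   -0.  -75.1] F [-3.8  0.   9.6] w 0.0 t 29.8
dx 0.00 dy 0.20 dz -0.00 cm yaw -0.0
```

```bash
python3 -m crank '[{"gripper":-1,"dx":0,"dy":0,"dz":0.05,"yaw":0},{"gripper":-1,"dx":0,"dy":0,"dz":0.1,"yaw":0},{"gripper":-1,"dx":0,"dy":0,"dz":0.1,"yaw":0}]'; python3 -m crank '[{"gripper":-1,"dx":0,"dy":0,"dz":0.05,"yaw":0},{"gripper":-1,"dx":0,"dy":0,"dz":0.05,"yaw":0},{"gripper":-1,"dx":0,"dy":0,"dz":0.05,"yaw":0}]'
python3 case.py -45 0 68;python3 - <<'E'
from h import *
cap('scene','s26');crop('s26',350,100,490,240,4.5,'c8');cap('top','t26')
E
python3 case.py -45 0 68
```

```text
clock: 30.1
tool_pos: [459.6, 249.9, 67.8]
ee_rot: [-180.0, -0.0, -75.1]
ft_force: [-6.4, -2.0, 18.9]
width: -0.5
clock: 30.4
tool_pos: [459.6, 249.9, 67.8]
ee_rot: [-180.0, -0.0, -75.1]
ft_force: [-7.7, -2.7, 23.2]
width: 0.2
case xy tip z -42.9 0.0 53.8
now [459.6 249.9  67.8] [-180.    -0.   -75.1] F [-7.7 -2.7 23.2] w 0.2 t 30.4
dx 0.00 dy 0.21 dz -0.02 cm yaw -0.0
case xy tip z -42.9 0.0 53.8
now [459.6 249.9  67.8] [-180.    -0.   -75.1] F [-8.6 -3.2 23.3] w 0.1 t 30.5
dx 0.00 dy 0.21 dz -0.02 cm yaw -0.0
```

View pics/c8.png

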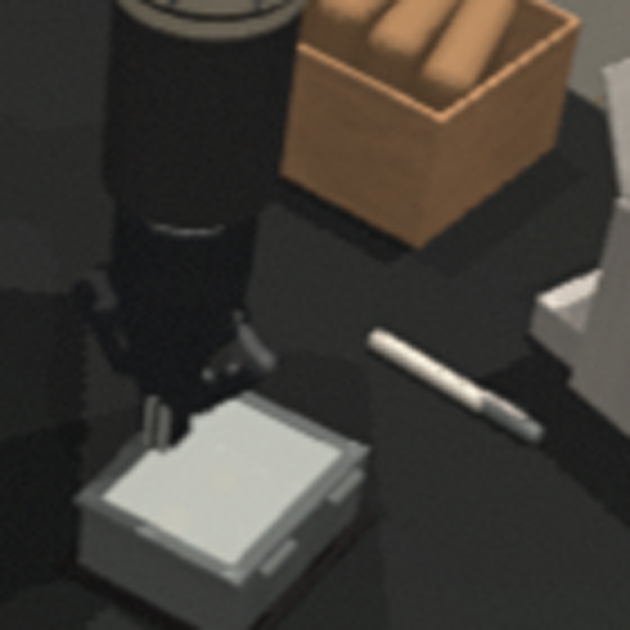

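View pics/s26.png

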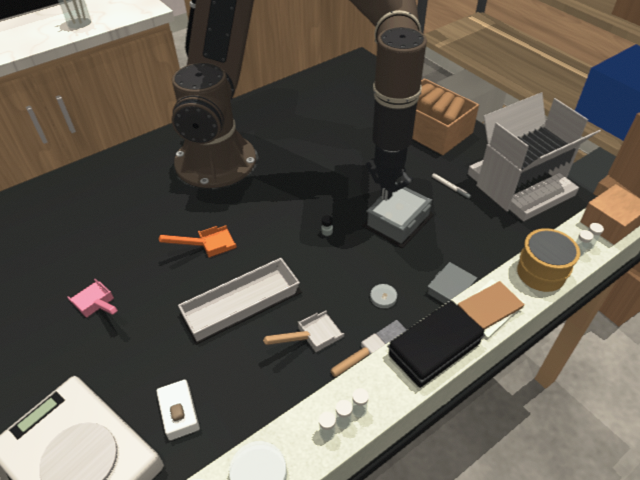

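```bash
python3 -c "
from rig import env
print(env.hand_in()); s=env.state(); print(s['clock'],s['ft_force'],s['tool_pos'])"
```

```text
the job is handed in; nothing more can be done
None
the job is handed in; nothing more can be done
```

The job is handed in, finished at about 30.5 s, with all five stones in the case, the scoop laid flat on the bench and the lid snapped shut.

- **Stones:** I scooped them up in one pass and carried them to the case with the scoop's nose tilted up. The tool can't tilt to pour, so I tipped them in with quick forward-and-back strokes over the case. The top picture taken before closing shows all five inside, and I saw none on the bench.
- **Scoop:** The last picture shows it lying flat close to where it started.
- **Lid:** The push peaked at about 17 N, fell to about 8 N, and the lid went home. The fingertips stopped at 53.8 mm, against 54 mm expected for a closed lid. At hand-in the gripper was still pressing down with about 23 N, plus 8–9 N sideways.
- **What went wrong:** A mistyped row on the first approach dropped the scoop too far over the pan, which turned it about 18° nose-up in the grip. I set it down on the bench, let it fall flat and gripped it again. The later pictures show the pan, stones and other objects undisturbed.
- **Small disagreements:** The two cameras differed by about 2–3 mm on positions. The press landed about 5 mm behind the marked front point, towards the hinge.

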